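# Load the regulator wash cassette and bolt it shut

### The job

Slide the wash cassette's sprung shutter open by its handle and park the handle in the holding notch so that it stays open by itself. Lay all the loose steel valve bodies that are on the blue mat (two to four) in the well, then free the handle from the notch so that the shutter springs fully shut over them, and only then turn all three bolt knobs on the flange clockwise to their end stops.

Things in the scene. Friction and masses are not known exactly. Their poses are not given: they have to be found in the camera images.
- cassette: Aluminium parts-wash cassette, fixed. Origin on the table under the centre of its well; x, y, z are its own axes (z up; at zero yaw x points away from the robot, y to its left). To +y of the well a dark cover plate (top 70 mm above the table, x -132 to 132, y 66 to 240 mm) under which the shutter slides. To -y a low flange (top 12 mm high, y -140 to -64 mm) with three bolt knobs.
- well_floor (a point): Centre of the well's floor, 8 mm above the table. Inside, the well is 236 mm along the cassette's x and 116 mm along its y; its wall tops are 53 mm above the table. It takes four valve bodies side by side, long axis along the cassette's y, but not two on top of each other.
- shutter (a joint): Sprung sliding shutter, 4 mm thick, top 58.5 mm above the table. Metres: 0 = shut over the well, grows towards the cassette's +y to 0.125. The spring pulls it shut (2.4 N at 0, 7.4 N at 0.125): let go, it snaps shut. With its handle in the holding notch it stays at about 0.111; the well is then open but for 9 mm on its +y side.
- handle (a joint): Sideways place of the handle in the cover's J-shaped slot, metres: 0 = in the long straight slot (play 0.003), grows towards the cassette's -x to 0.030. It crosses the lip (0.003 to 0.022) only while the shutter is beyond 0.121; past 0.022 the spring draws it back into the notch. To free it: push to +y beyond 0.121, sideways to 0, let go. No spring sideways.
- notch (a point): Where the handle's post stands when parked in the holding notch: cassette x -26, y 191 mm, at the height of the cover's top (70 mm).
- handle_grip (a point): Middle of the shutter handle's upright black cylindrical grip, 24 mm in diameter, 35 mm tall (85 to 120 mm above the table), on a 12 mm post. With the shutter shut it is at x 0, y 80 mm of the cassette; it moves with both joints above.
- bolt0 (a joint): Turn of the captive bolt knob nearest the robot (-x end) on the flange, radians: grows clockwise seen from above, stopped (fully tight) at 2.2. Friction 0.04 N m; stays where it is left. The grip bar points along the cassette's x axis at 0.
- bolt0_grip (a point): On the axis of that knob (the one nearest the robot (-x end)), 49 mm above the table, at the height to grip. The black grip bar is 44 mm long and 14 mm thick, its top 56 mm above the table, its lower end on a round disc whose top is 26 mm above the table. Knobs are 80 mm apart.
- bolt1 (a joint): Turn of the captive bolt knob in the middle on the flange, radians: grows clockwise seen from above, stopped (fully tight) at 2.2. Friction 0.04 N m; stays where it is left. The grip bar points along the cassette's x axis at 0.
- bolt1_grip (a point): On the axis of that knob (the one in the middle), 49 mm above the table, at the height to grip. The black grip bar is 44 mm long and 14 mm thick, its top 56 mm above the table, its lower end on a round disc whose top is 26 mm above the table. Knobs are 80 mm apart.
- bolt2 (a joint): Turn of the captive bolt knob farthest from the robot (+x end) on the flange, radians: grows clockwise seen from above, stopped (fully tight) at 2.2. Friction 0.04 N m; stays where it is left. The grip bar points along the cassette's x axis at 0.
- bolt2_grip (a point): On the axis of that knob (the one farthest from the robot (+x end)), 49 mm above the table, at the height to grip. The black grip bar is 44 mm long and 14 mm thick, its top 56 mm above the table, its lower end on a round disc whose top is 26 mm above the table. Knobs are 80 mm apart.
- valve_a_mid (a point): Centre of a loose steel valve body, 80 mm long along its x axis: a block 36 long, 24 by 24 mm square in section, with a round threaded end 19 to 21 mm thick and 22 mm long on either side; 12 mm above what it lies on; about 0.12 kg. Starts on the blue mat (3 mm thick); may be absent.
- valve_b_mid (a point): Centre of a loose steel valve body, 80 mm long along its x axis: a block 36 long, 24 by 24 mm square in section, with a round threaded end 19 to 21 mm thick and 22 mm long on either side; 12 mm above what it lies on; about 0.12 kg. Starts on the blue mat (3 mm thick); may be absent.
- valve_c_mid (a point): Centre of a loose steel valve body, 80 mm long along its x axis: a block 36 long, 24 by 24 mm square in section, with a round threaded end 19 to 21 mm thick and 22 mm long on either side; 12 mm above what it lies on; about 0.12 kg. Starts on the blue mat (3 mm thick); may be absent.
- valve_d_mid (a point): Centre of a loose steel valve body, 80 mm long along its x axis: a block 36 long, 24 by 24 mm square in section, with a round threaded end 19 to 21 mm thick and 22 mm long on either side; 12 mm above what it lies on; about 0.12 kg. Starts on the blue mat (3 mm thick); may be absent.
Not all that is in view belongs to the job. What is shaped like the part that bears valve_c_mid but black or yellow is not meant.

How it is judged:
By the outcome, as a careful person would: the job done as asked, in the order asked, and still so for the second after the job is handed in, with the robot touching nothing.
Of valve_a, valve_b, valve_c, valve_d only 2 to 4 are there at a start; the rules pass over those that are not, and their reading is None.
At some moment in a run one of valve_a, valve_b, valve_c, valve_d may be knocked a few centimetres aside while the robot is not near it.
Once in a run the grip may slacken for a moment while it holds something.
It also fails if it takes over 210 s, if anything falls off the work surface, if the arm or the gripper's body presses on something with over 40 N, if the wrist force passes 120 N, or if a joint passes its speed limit or range.

### The arm

A 7-joint arm with a two-finger parallel gripper is mounted at the origin on the work surface. World frame = base frame: x ahead of the robot, y to its left, z up, the work surface at z = 0. Lengths are in m, angles in rad, forces in N, time in s.
With the tool pointing down it reaches from about 0.425 to 0.875 m from the base axis. Payload 4.7 kg.
Tool frame: the origin (TCP) lies between the finger pads; the fingertips stand 25 mm ahead of it and the grasp point (between the pads) lies 6 mm ahead of it; z points along the fingers, y is the line along which they close (so a half turn about z gives the same grasp; the last joint's range is limited). The gripper opens to 87 mm and grips with 3 to 60 N. Pads are 19 mm wide; open, the fingers measure 117 mm over their backs; the gripper's body (75 mm by 190 mm) begins 51 mm behind the grasp point.
Start: joints at [1.293, 0.321, -0.07, 1.45, 0.023, 1.371, -0.057], TCP at [0.187, -0.623, 0.248] pointing down, gripper open.
Joint ranges: [-2.86, 2.86], [-0.3, 2.09], [-1.38, 1.24], [0.06, 2.45], [-1.56, 4.7], [0.09, 2.05], [-2.69, 2.69]. Speed limits (rad/s): [2.57, 2.57, 3.14, 3.14, 3.14, 3.14, 3.14].

### API

Orientations are given as a unit quaternion [w, x, y, z].
In Python, from station import readout, cams, order gives the robot as it stands.
- The arm moves only by the tool move_arm, never from a script. Its argument "rows" is a list that holds one entry, the list of rows, each a list of 5 numbers: the closure, from 0 (fully open) to 1 (shut), then the shift along the tool's x, y, z in mm, then the turn about the tool's z in rad. In form: [[[jaw, x, y, z, spin], ...]]. A call has 1 to 5 rows; each row is the pose to reach, as a shift and turn from the pose commanded when the call began, along the tool's axes at that moment; what a row does not reach only later rows make up. A row lasts 1/10 s, in which the tool goes at most 50 mm and 8.59 degrees, less where a joint would pass 70% of its speed; a pose out of reach is approached as far as the arm can. A call with a gripper value outside its range is refused whole. The fingers move at their own pace and stop on an object; the grip force is fixed at half the most. Time passes only in rows, so rows that repeat a pose let the fingers close. It gives the time, the measured TCP pose, the force, the opening and the grip force at its end, in the units of the state.
- readout.state(): the state, without advancing time (a new reading comes with each control period).
- cams.camera(name): name is "side" or "top" or "wrist"; returns (picture, depth): 420x560x3 uint8, red, green, blue; 420x560 float32, m along the optical axis (not along the pixel's ray), 0 where there is no reading.
- cams.get_calibration(name): a dict with "fov_y" (degrees; the focal length in pixels is half the picture's height over the tangent of half this angle, whatever the lens; pixels are square), "cx", "cy" (the principal point, pixels), "k1" (the pictures are not rectified: a ray, as slopes to the right and down, at radius r is drawn at 1 + k1 r^2 times it, then the intrinsics apply), "eye" and "attitude" of the camera in the world. Camera axes: x right, y up, looking along -z (the intrinsics and any distortion apply to the point x, -y, -z); pixel columns grow to the right and rows downward; lengths in m; the calibration is good to about 2 mm. A picture is of the moment at which its call begins: read the wrist's pose just before it. get_calibration takes no time and is no camera call; for the wrist camera it gives the pose at the moment of the call.
- order.hand_in(): hands the job in; it is judged then, once.
The state is a dict: "t": time; "q": joint angles; "joint_vel": joint speeds; "joint_efforts": joint torques, N m; "tool_pos": TCP position; "orientation": TCP orientation; "ft_force": force on the tool from outside, world axes, zero at the start; "torque": the same for the moment, N m; "finger_gap": finger opening in m; "finger_force": force on a finger pad.
Only numpy, scipy, OpenCV 4.12 (cv2) and the standard library are available. Lean on these libraries where they do the work, as an engineer would, in place of code of your own. Each camera call takes 0.05 s, during which the arm holds its last target. There are 200 camera calls.

## Working session

There is one attempt and no reset: what is moved stays moved. The work goes in short steps, Python scripts to look and compute and a tool call to move; the robot and the scene stay as the last step left them, time stands still between calls to the robot, and variables do not carry over. Pictures are saved under pics/ and viewed, at most 14 in all, crops included, and the job is handed in when it is done.

Besides the shell and the picture viewer there is one more tool, called after "Call:" as name(argument=value, ...) on one line, values as JSON. move_arm: Moves the arm, as the interface text tells. Its arguments: {"type":"object","properties":{"rows":{"type":"array","items":{"type":"array","items":{"type":"array","items":{"type":"number"}}}}},"required":["rows"]}

```bash
ls; mkdir -p pics; cat > h.py <<'E'
import numpy as np, cv2
from scipy.spatial.transform import Rotation as R
from station import readout, cams, order
def rot(q): return R.from_quat([q[1],q[2],q[3],q[0]]).as_matrix()
def att(a):
    a=np.array(a,float); return a if a.shape==(3,3) else rot(a)
def snap(n,f=None):
    c=cams.get_calibration(n); p,d=cams.camera(n)
    if f: cv2.imwrite('pics/'+f,p[:,:,::-1])
    np.savez('/tmp/'+n+'.npz',p=p,d=d,c=np.array([c],dtype=object)); return p,d,c
def load(n):
    z=np.load('/tmp/'+n+'.npz',allow_pickle=True); return z['p'],z['d'],z['c'][0]
def rays(c,uv,h=420):
    f=h/2/np.tan(np.radians(c['fov_y'])/2)
    K=np.array([[f,0,c['cx']],[0,f,c['cy']],[0,0,1]])
    s=cv2.undistortPoints(np.array(uv,float).reshape(-1,1,2),K,np.array([c['k1'],0,0,0,0.])).reshape(-1,2)
    return np.c_[s[:,0],-s[:,1],-np.ones(len(s))]@att(c['attitude']).T
def atz(c,uv,z):
    r=rays(c,uv); e=np.array(c['eye']); return e+r*((z-e[2])/r[:,2])[:,None]
def deproj(c,d,uv):
    r=rays(c,uv); e=np.array(c['eye']); return e+r*np.array([d[int(v),int(u)] for u,v in uv])[:,None]
def cloud(c,d):
    v,u=np.mgrid[0:d.shape[0],0:d.shape[1]]; r=rays(c,np.c_[u.ravel(),v.ravel()])
    return (np.array(c['eye'])+r*d.reshape(-1,1)).reshape(*d.shape,3)
def tri(c1,uv1,c2,uv2):
    a=rays(c1,[uv1])[0];b=rays(c2,[uv2])[0];e=np.array(c1['eye']);g=np.array(c2['eye'])
    s=np.linalg.lstsq(np.c_[a,-b],g-e,rcond=None)[0]; return (e+a*s[0]+g+b*s[1])/2, np.linalg.norm(e+a*s[0]-g-b*s[1])
def totool(p,yaw=None):
    s=readout.state(); M=rot(s['orientation']); return M.T@(np.array(p)-np.array(s['tool_pos']))*1000
E
python3 - <<'E'
from h import *
for n in ['top','side']:
    p,d,c=snap(n,n+'0.png'); print(n,c)
s=readout.state(); print(s); print(rot(s['orientation']).round(3))
E
```

```text
pics
top {'fov_y': 44.926074191190104, 'cx': 273.2952730197056, 'cy': 212.65129889367066, 'k1': -0.07902878608242024, 'eye': array([ 0.29020773, -0.04024102,  1.28446406]), 'attitude': array([-0.70120423, -0.0638058 ,  0.05137667,  0.70823858])}
side {'fov_y': 43.178375919896204, 'cx': 276.9636429654132, 'cy': 215.78936386811736, 'k1': 0.039596791516321436, 'eye': array([ 0.13441373, -1.02660837,  0.96871017]), 'attitude': array([ 0.89723097,  0.41207572, -0.06979414, -0.14247446])}
{'t': 0.1, 'q': array([ 1.29313975,  0.32177723, -0.07010799,  1.45156859,  0.02260988,
        1.37081378, -0.05684058]), 'joint_vel': array([-8.63222972e-04, -8.70891424e-04, -9.84287235e-05, -2.54052033e-03,
        2.44544209e-03, -6.81989297e-04, -1.86196322e-03]), 'joint_efforts': array([ 2.63030834e-04, -4.92570055e+01, -4.05770503e-01, -3.13398135e+01,
       -6.42803684e-02,  3.94310360e-02,  5.32513332e-05]), 'tool_pos': array([ 0.18679475, -0.62209568,  0.2465448 ]), 'orientation': array([-8.71977259e-04,  9.89370109e-01,  1.45416627e-01, -1.77052945e-04]), 'ft_force': array([ 0.75087672, -0.30228023,  0.65493357]), 'torque': array([-0.00563499,  0.03122562,  0.02189582]), 'finger_force': 0.0, 'finger_gap': 0.0868542216503179}
[[ 0.958  0.288 -0.001]
 [ 0.288 -0.958  0.002]
 [-0.    -0.002 -1.   ]]
```

```bash
python3 - <<'E'
from h import *
c=cams.get_calibration('wrist');print(c)
E
```

```text
{'fov_y': 62.60506969358219, 'cx': 277.59932692674386, 'cy': 210.4681397156592, 'k1': -0.0835990629790473, 'eye': array([ 0.26050329, -0.59998751,  0.38406994]), 'attitude': array([ 0.7945174 , -0.11362242,  0.08551621, -0.59035501])}
```

View pics/top0.png

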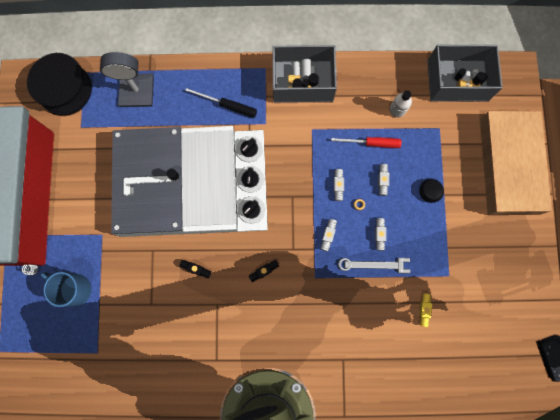

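View pics/side0.png

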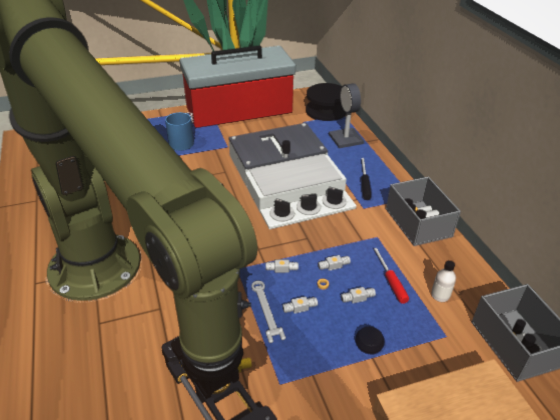

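```bash
python3 - <<'E'
from h import *
p,d,c=load('top')
cv2.imwrite('pics/c1.png',cv2.resize(p[118:243,100:275,::-1],None,fx=4.5,fy=4.5,interpolation=cv2.INTER_CUBIC))
cv2.imwrite('pics/c2.png',cv2.resize(p[150:260,310:410,::-1],None,fx=5,fy=5,interpolation=cv2.INTER_CUBIC))
X=cloud(c,d)
for n,u,v in [('cover',130,150),('cover2',160,220),('shut',208,180),('flange',262,160),('mat',360,160),('table',290,250),('v1',339,184),('v2',384,179),('v3',329,234),('v4',381,234)]: print(n,X[v,u].round(4))
E
```

```text
cover [0.654  0.3388 0.068 ]
cover2 [0.4751 0.2566 0.0702]
shut [0.5759 0.1419 0.059 ]
flange [0.637  0.0092 0.0158]
mat [ 0.6373 -0.2452  0.0035]
table [ 0.4057 -0.06   -0.0035]
v1 [ 0.569  -0.186   0.0263]
v2 [ 0.5801 -0.3002  0.0287]
v3 [ 0.4416 -0.157   0.0288]
v4 [ 0.4401 -0.2866  0.0285]
```

View pics/c1.png

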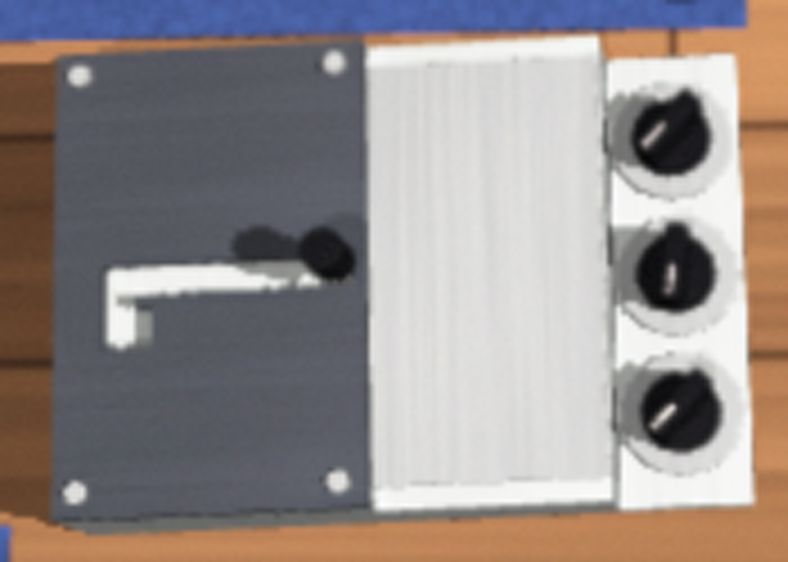

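View pics/c2.png

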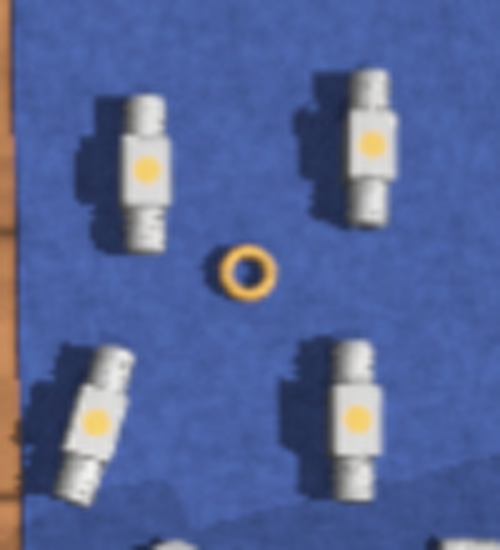

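```bash
cat >> h.py <<'E'
def crop(xy,x0,y0,s): return (np.array(xy,float)+.5)/s-.5+[x0,y0]
def fit2(L,W):
    "rigid 2d fit W = R L + t"
    L=np.array(L,float);W=np.array(W)[:,:2];a=L-L.mean(0);b=W-W.mean(0)
    th=np.arctan2((a[:,0]*b[:,1]-a[:,1]*b[:,0]).sum(),(a*b).sum())
    M=np.array([[np.cos(th),-np.sin(th)],[np.sin(th),np.cos(th)]]); t=W.mean(0)-M@L.mean(0)
    return th,t,W-(L@M.T+t)
E
python3 - <<'E'
from h import *
p,d,c=load('top'); ps,ds,cs=load('side')
A=atz(c,crop([(57,60),(363,40),(372,511),(53,519)],100,118,4.5),.07)
F=atz(c,crop([(608,58),(738,56),(754,503),(620,510)],100,118,4.5),.012)
L=[(.132,.24),(.132,.066),(-.132,.066),(-.132,.24)]
print(fit2(L,A)); LF=[(.132,-.064),(.132,-.14),(-.132,-.14),(-.132,-.064)]
print(fit2(LF,F)); print(F)
th,t,r=fit2(L+LF,np.r_[A,F]); print('all',np.degrees(th),t,(r*1000).round(1))
X=cloud(c,d)
# knob tops / grip top from cloud
q=X.reshape(-1,3); M=np.array([[np.cos(th),-np.sin(th)],[np.sin(th),np.cos(th)]])
l=(q[:,:2]-t)@M
for nm,bx,by,zr in [('grip',(-.03,.03),(.05,.11),(.112,.13))]+[('k%d'%i,(x-.03,x+.03),(-.14,-.06),(.049,.065)) for i,x in enumerate((-.08,0,.08))]:
    m=(l[:,0]>bx[0])&(l[:,0]<bx[1])&(l[:,1]>by[0])&(l[:,1]<by[1])&(q[:,2]>zr[0])&(q[:,2]<zr[1])
    if m.sum()>3:
        a=l[m]; w,V=np.linalg.eigh(np.cov(a.T)); print(nm,m.sum(),a.mean(0).round(4),q[m].mean(0).round(4),'ang local',np.degrees(np.arctan2(*V[::-1,1])).round(1),np.sqrt(w)*1000)
ends={'v1':[(147,97),(146,250),(146,170)],'v2':[(371,70),(367,226),(372,144)],'v3':[(118,348),(75,502),(96,423)],'v4':[(353,340),(354,500),(357,419)]}
for k,e in ends.items():
    w=atz(c,crop(e,310,150,5),.015);b=atz(c,crop(e[2:],310,150,5),.027)[0]
    print(k,'mid',w[:2].mean(0)[:2].round(4),'dot',b[:2].round(4),'yaw',np.degrees(np.arctan2(*(w[0]-w[1])[1::-1])).round(1),np.linalg.norm(w[0]-w[1]).round(4))
# two-view height checks: dots
sd={'v1':(335,263),'v2':(359,294),'v3':(283,266),'v4':(301,304)}
for k in sd: print(k,tri(c,crop(ends[k][2:],310,150,5)[0],cs,sd[k]))
E
```

```text
(np.float64(0.03720664509111757), array([0.58282788, 0.14113868]), array([[-0.00136815,  0.00029318],
       [ 0.00012564,  0.00040927],
       [-0.00124492, -0.00085731],
       [ 0.00248744,  0.00015486]]))
(np.float64(0.028960499217767676), array([0.58424256, 0.14070015]), array([[ 8.96979829e-04, -4.25779880e-05],
       [-1.29298394e-03,  2.04339398e-04],
       [ 6.78907617e-04,  2.20923153e-04],
       [-2.82903506e-04, -3.82684563e-04]]))
[[ 0.71893741  0.08050666  0.012     ]
 [ 0.71894813  0.00478545  0.012     ]
 [ 0.45703073 -0.00284247  0.012     ]
 [ 0.45386822  0.07252205  0.012     ]]
all 2.0684547529909842 [0.58308673 0.14090447] [[-1.9  0.7]
 [-0.2  0.8]
 [-1.6 -0.8]
 [ 2.   0.2]
 [ 1.6 -1.2]
 [-1.1 -1. ]
 [ 0.8  0.9]
 [ 0.4  0.3]]
grip 81 [0.0011 0.0807] [0.5813 0.2215 0.1185] ang local 66.8 [5.98498515 6.21358083]
k0 138 [-0.0807 -0.0894] [0.5057 0.0486 0.0552] ang local 105.1 [10.78684822 20.08356128]
k1 132 [-0.0004 -0.0904] [0.5859 0.0505 0.0548] ang local 105.2 [13.48425327 18.35180276]
k2 129 [ 0.0797 -0.0906] [0.666  0.0532 0.0551] ang local 104.9 [10.5928814  19.52661027]
v1 mid [ 0.5709 -0.187 ] dot [ 0.5698 -0.1854] yaw -2.1 0.08
v2 mid [ 0.583  -0.3016] dot [ 0.5821 -0.3007] yaw -4.1 0.0821
v3 mid [ 0.4419 -0.1581] dot [ 0.4413 -0.1567] yaw -16.9 0.0812
v4 mid [ 0.4429 -0.2875] dot [ 0.4417 -0.2869] yaw -2.0 0.0811
v1 (array([ 0.57272469, -0.18695025,  0.01308972]), np.float64(0.0004367975112753145))
v2 (array([ 0.58400556, -0.30242279,  0.01844807]), np.float64(0.0001484476655960791))
v3 (array([ 0.44364441, -0.15804227,  0.01435021]), np.float64(0.0017141949125869238))
v4 (array([ 0.44334154, -0.2888178 ,  0.01807356]), np.float64(0.001049263361962019))
```

```bash
cat >> h.py <<'E'
CY=np.radians(2.07); CT=np.array([.5831,.1409])
def W(x,y): return CT+np.array([[np.cos(CY),-np.sin(CY)],[np.sin(CY),np.cos(CY)]])@[x,y]
def loc(p): return np.array([[np.cos(CY),np.sin(CY)],[-np.sin(CY),np.cos(CY)]])@(np.array(p)[:2]-CT)
def st():
    s=readout.state();M=rot(s['orientation']); yaw=np.arctan2(M[1,0],M[0,0])
    print('t',round(s['t'],2),'tcp',s['tool_pos'].round(4),'loc',loc(s['tool_pos']).round(4),'yaw',round(np.degrees(yaw),1),'F',s['ft_force'].round(1),'gap',round(s['finger_gap'],4),'ff',round(s['finger_force'],1),'q',s['q'].round(2)); return s,M,yaw
def go(name,xy,z,yawdeg):
    s,M,yaw=st(); sp=-(np.radians(yawdeg)-yaw); sp=(sp+np.pi)%(2*np.pi)-np.pi
    print(name,'shift',(M.T@(np.array([*xy,z])-s['tool_pos'])*1000).round(1),'spin',round(sp,3))
E
python3 - <<'E'
from h import *
go('way',(.45,-.3),.25,2.07); go('above',W(0,.080),.22,2.07); go('grip',W(0,.080),.111,2.07)
E
```

```text
t 0.1 tcp [ 0.1868 -0.6221  0.2465] loc [-0.4236 -0.7482] yaw 16.7 F [ 0.8 -0.3  0.7] gap 0.0869 ff 0.0 q [ 1.29  0.32 -0.07  1.45  0.02  1.37 -0.06]
way shift [ 344.8 -232.7   -3.1] spin 0.256
t 0.1 tcp [ 0.1868 -0.6221  0.2465] loc [-0.4236 -0.7482] yaw 16.7 F [ 0.8 -0.3  0.7] gap 0.0869 ff 0.0 q [ 1.29  0.32 -0.07  1.45  0.02  1.37 -0.06]
above shift [ 619.3 -694.    27.7] spin 0.256
t 0.1 tcp [ 0.1868 -0.6221  0.2465] loc [-0.4236 -0.7482] yaw 16.7 F [ 0.8 -0.3  0.7] gap 0.0869 ff 0.0 q [ 1.29  0.32 -0.07  1.45  0.02  1.37 -0.06]
grip shift [ 619.3 -693.8  136.7] spin 0.256
```

Call:
move_arm(rows=[[[0,345,-233,-3,0.256],[0,345,-233,-3,0.256],[0,345,-233,-3,0.256],[0,345,-233,-3,0.256],[0,345,-233,-3,0.256]]])

```text
t: 0.6
tool_pos: [0.346, -0.427, 0.249]
orientation: [-0.0, 1.0, 0.018, -0.0]
ft_force: [1.1, -1.1, -0.3]
finger_gap: 0.0872
finger_force: 0.0
```

```bash
python3 - <<'E'
from h import *
go('above',W(0,.080),.22,2.07)
E
```

```text
t 0.6 tcp [ 0.346 -0.427  0.249] loc [-0.2575 -0.559 ] yaw 2.0 F [ 1.1 -1.1 -0.3] gap 0.0872 ff 0.0 q [ 1.02  0.12 -0.19  1.7   0.02  1.33 -0.71]
above shift [ 257.2 -639.1   29.1] spin -0.0
```

Call:
move_arm(rows=[[[0,90,-225,0,0],[0,90,-225,0,0],[0,90,-225,0,0],[0,90,-225,0,0],[0,90,-225,0,0]]])

```text
t: 1.1
tool_pos: [0.4274, -0.1979, 0.2492]
orientation: [-0.0, 1.0, 0.019, -0.0]
ft_force: [1.3, -1.2, 1.1]
finger_gap: 0.0871
finger_force: 0.0
```

Call:
move_arm(rows=[[[0,90,-225,0,0],[0,90,-225,0,0],[0,90,-225,0,0],[0,90,-225,0,0],[0,90,-225,0,0]]])

```text
t: 1.6
tool_pos: [0.509, 0.0301, 0.2493]
orientation: [-0.0, 1.0, 0.019, 0.0]
ft_force: [1.4, -0.8, 0.0]
finger_gap: 0.0869
finger_force: 0.0
```

```bash
python3 - <<'E'
from h import *
go('above',W(0,.080),.22,2.07)
snap('wrist','w1.png')
E
```

```text
t 1.6 tcp [0.509  0.0301 0.2493] loc [-0.0781 -0.1081] yaw 2.1 F [ 1.4 -0.8  0. ] gap 0.0869 ff 0.0 q [ 0.55  0.06 -0.68  1.77  0.04  1.33 -1.67]
above shift [  78.3 -188.    29.3] spin 0.001
```

View pics/w1.png

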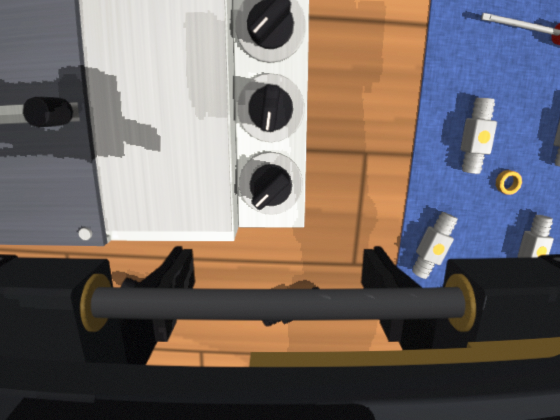

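Call:
move_arm(rows=[[[0,78,-188,29,0],[0,78,-188,29,0],[0,78,-188,29,0],[0,78,-188,29,0],[0,78,-188,29,0]]])

```text
t: 2.15
tool_pos: [0.5786, 0.2251, 0.2182]
orientation: [-0.003, 1.0, 0.022, -0.002]
ft_force: [-1.0, 0.6, -0.8]
finger_gap: 0.0871
finger_force: 0.0
```

```bash
python3 - <<'E'
from h import *
go('grip',W(0,.080),.111,2.07)
p,d,c=snap('wrist')
X=cloud(c,d); q=X.reshape(-1,3); l=(q[:,:2]-CT)@np.array([[np.cos(CY),-np.sin(CY)],[np.sin(CY),np.cos(CY)]])
m=(abs(l[:,0])<.03)&(abs(l[:,1]-.08)<.03)&(q[:,2]>.08)&(q[:,2]<.13); print(m.sum(),l[m].min(0),l[m].max(0),q[m][:,2].max(),np.median(l[m],0))
p,d,c=snap('side','s1.png')
E
```

```text
t 2.15 tcp [0.5786 0.2251 0.2182] loc [-0.0015  0.0844] yaw 2.6 F [-1.   0.6 -0.8] gap 0.0871 ff 0.0 q [ 0.21  0.37 -0.78  1.55  0.26  1.33 -2.13]
grip shift [  1.9   4.9 107.1] spin 0.009
1076 [-0.01076518  0.0697972 ] [0.01294231 0.09360146] 0.12221802194244283 [0.00452723 0.0818845 ]
```

Call:
move_arm(rows=[[[0,2,4,50,0.009],[0,2,4,90,0.009],[0,2,4,107,0.009],[0,2,4,107,0.009],[0.9,2,4,107,0.009]]])

```text
t: 2.75
tool_pos: [0.5833, 0.2135, 0.115]
orientation: [-0.0, 1.0, 0.013, 0.001]
ft_force: [-0.9, 0.4, -0.3]
finger_gap: 0.0839
finger_force: 0.0
```

Call:
move_arm(rows=[[[0.9,0,0,0,0],[0.9,0,0,0,0],[0.9,0,0,0,0],[0.9,0,0,0,0],[0.9,0,0,0,0]]])

```text
t: 3.25
tool_pos: [0.5823, 0.2141, 0.1136]
orientation: [0.0, 1.0, 0.013, 0.0]
ft_force: [0.5, -0.2, -0.6]
finger_gap: 0.0472
finger_force: 0.0
```

```bash
python3 - <<'E'
from h import *
go('open',W(0,.080+.124),.111,2.07)
E
```

```text
t 3.25 tcp [0.5823 0.2141 0.1136] loc [0.0019 0.0731] yaw 1.5 F [ 0.5 -0.2 -0.6] gap 0.0472 ff 0.0 q [ 0.19  0.46 -0.74  1.66  0.33  1.15 -2.18]
open shift [  -3.1 -130.8    2.6] spin -0.009
```

Call:
move_arm(rows=[[[0.5,-1,-8,2,-0.009],[0.9,-1,-8,2,-0.009],[0.9,-1,-8,2,-0.009],[0.9,-1,-8,2,-0.009],[0.9,-1,-8,2,-0.009]]])

```text
t: 3.75
tool_pos: [0.5809, 0.2224, 0.1113]
orientation: [-0.0, 1.0, 0.018, -0.0]
ft_force: [-0.9, 1.5, -0.8]
finger_gap: 0.0231
finger_force: 30.0
```

Call:
move_arm(rows=[[[0.9,0,0,0,0],[0.9,0,0,0,0],[0.9,0,0,0,0]]])

```text
t: 4.05
tool_pos: [0.5809, 0.2224, 0.1112]
orientation: [-0.0, 1.0, 0.018, -0.0]
ft_force: [-0.2, 2.8, -1.8]
finger_gap: 0.0232
finger_force: 30.0
```

```bash
python3 - <<'E'
from h import *
go('open',W(0,.080+.124),.111,2.07)
E
```

```text
t 4.05 tcp [0.5809 0.2224 0.1112] loc [0.0008 0.0815] yaw 2.1 F [-0.2  2.8 -1.8] gap 0.0232 ff 30.0 q [ 0.18  0.46 -0.74  1.66  0.34  1.15 -2.19]
open shift [  -0.8 -122.5    0.3] spin -0.0
```

Call:
move_arm(rows=[[[0.9,0,-25,0,0],[0.9,0,-50,0,0],[0.9,0,-75,0,0],[0.9,0,-100,0,0],[0.9,0,-123,0,0]]])

```text
t: 4.55
tool_pos: [0.577, 0.341, 0.1111]
orientation: [0.004, 1.0, 0.017, -0.001]
ft_force: [-2.5, -8.7, 6.6]
finger_gap: 0.0232
finger_force: 30.0
```

Call:
move_arm(rows=[[[0.9,0,0,0,0],[0.9,0,0,0,0],[0.9,0,0,0,0]]])

```text
t: 4.85
tool_pos: [0.577, 0.3404, 0.1111]
orientation: [0.003, 1.0, 0.017, -0.001]
ft_force: [-4.2, -7.1, 4.5]
finger_gap: 0.0231
finger_force: 30.0
```

```bash
python3 - <<'E'
from h import *
go('open',W(0,.080+.124),.111,2.07)
E
```

```text
t 4.85 tcp [0.577  0.3404 0.1111] loc [0.0011 0.1996] yaw 1.9 F [-4.2 -7.1  4.5] gap 0.0231 ff 30.0 q [-0.04  0.57 -0.74  1.53  0.4   1.21 -2.38]
open shift [-1.1 -4.4  0.1] spin -0.003
```

Call:
move_arm(rows=[[[0.9,0,-3,0,0],[0.9,0,-6,0,0],[0.9,0,-6,0,0],[0.9,0,-6,0,0]]])

```text
t: 5.25
tool_pos: [0.5768, 0.3461, 0.1111]
orientation: [0.003, 1.0, 0.016, -0.001]
ft_force: [-3.5, -6.8, 4.7]
finger_gap: 0.0234
finger_force: 30.0
```

```bash
python3 - <<'E'
from h import *
go('open',W(0,.080+.124),.111,2.07)
E
```

```text
t 5.25 tcp [0.5768 0.3461 0.1111] loc [0.0011 0.2052] yaw 1.9 F [-3.5 -6.8  4.7] gap 0.0234 ff 30.0 q [-0.05  0.57 -0.74  1.52  0.4   1.21 -2.39]
open shift [-1.1  1.2  0.2] spin -0.003
```

Travel 123.7 mm. Now sideways, then let the spring draw it back.

Call:
move_arm(rows=[[[0.9,-10,-0.5,0,0],[0.9,-20,-0.5,0,0],[0.9,-28,-0.5,0,0],[0.9,-28,-0.5,0,0],[0.9,-28,-0.5,0,0]]])

```text
t: 5.75
tool_pos: [0.5502, 0.345, 0.1112]
orientation: [0.003, 1.0, 0.016, 0.0]
ft_force: [-0.4, -7.2, 2.9]
finger_gap: 0.0232
finger_force: 30.0
```

```bash
python3 - <<'E'
from h import *
st()
E
```

```text
t 5.75 tcp [0.5502 0.345  0.1112] loc [-0.0255  0.2052] yaw 1.9 F [-0.4 -7.2  2.9] gap 0.0232 ff 30.0 q [-0.04  0.53 -0.75  1.58  0.39  1.19 -2.41]
```

Call:
move_arm(rows=[[[0.9,0,6,0,0],[0.9,0,12,0,0],[0.9,0,17,0,0],[0.9,0,19,0,0],[0.9,0,19,0,0]]])

```text
t: 6.25
tool_pos: [0.5504, 0.3321, 0.1113]
orientation: [-0.002, 1.0, 0.018, 0.002]
ft_force: [4.4, 3.4, -4.8]
finger_gap: 0.0234
finger_force: 30.0
```

```bash
python3 - <<'E'
from h import *
st()
E
```

```text
t 6.25 tcp [0.5504 0.3321 0.1113] loc [-0.0257  0.1923] yaw 2.0 F [ 4.4  3.4 -4.8] gap 0.0234 ff 30.0 q [-0.    0.51 -0.76  1.61  0.37  1.17 -2.38]
```

Call:
move_arm(rows=[[[0.4,0,0,0,0],[0.2,0,0,0,0],[0.2,0,0,0,0],[0.2,0,0,-30,0],[0.2,0,0,-80,0]]])

```text
t: 6.75
tool_pos: [0.5472, 0.3294, 0.1884]
orientation: [0.002, 1.0, 0.018, -0.004]
ft_force: [0.3, 0.2, -0.5]
finger_gap: 0.0553
finger_force: 0.0
```

Call:
move_arm(rows=[[[0.2,0,50,-50,0],[0.2,0,100,-50,0],[0.2,0,150,-50,0],[0.2,0,200,-50,0],[0.2,0,240,-50,0]]])

```text
t: 7.25
tool_pos: [0.5572, 0.0954, 0.2418]
orientation: [0.0, 1.0, 0.018, 0.0]
ft_force: [0.9, 0.6, -0.4]
finger_gap: 0.0697
finger_force: 0.0
```

Call:
move_arm(rows=[[[0.2,0,50,0,0],[0.2,0,100,0,0],[0.2,0,130,0,0],[0.2,0,130,0,0]]])

```text
t: 7.65
tool_pos: [0.5618, -0.0396, 0.241]
orientation: [0.002, 1.0, 0.013, -0.0]
ft_force: [0.1, 0.8, -0.8]
finger_gap: 0.0693
finger_force: 0.0
```

```bash
python3 - <<'E'
from h import *
st(); p,d,c=snap('top','t2.png')
snap('wrist','w2.png')
E
```

```text
t 7.65 tcp [ 0.5618 -0.0396  0.241 ] loc [-0.0278 -0.1797] yaw 1.5 F [ 0.1  0.8 -0.8] gap 0.0693 ff 0.0 q [ 0.61  0.19 -0.66  1.66  0.13  1.33 -1.62]
```

View pics/t2.png

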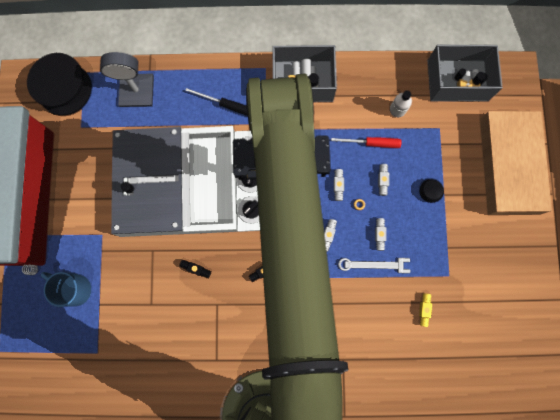

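```bash
cat >> h.py <<'E'
def valves(n,pdc=None,box=(.36,.72,-.42,-.10)):
    p,d,c=pdc or snap(n)
    X=cloud(c,d); hsv=cv2.cvtColor(p,cv2.COLOR_RGB2HSV)
    m=(X[...,0]>box[0])&(X[...,0]<box[1])&(X[...,1]>box[2])&(X[...,1]<box[3])&(X[...,2]>.012)&(X[...,2]<.045)&(d>0)
    k,lab,s,_=cv2.connectedComponentsWithStats(m.astype(np.uint8))
    out=[]
    for i in range(1,k):
        if s[i,4]<60: continue
        sel=lab==i; q=X[sel][:,:2].astype(np.float32); r=cv2.minAreaRect(q); (x,y),(w,h),_=r
        b=cv2.boxPoints(r); e=b[1]-b[0]; f=b[2]-b[1]; g=e if np.linalg.norm(e)>np.linalg.norm(f) else f
        y_=(np.degrees(np.arctan2(g[1],g[0]))+90)%180-90
        if .055<max(w,h)<.1 and min(w,h)<.045: out.append((round(x,4),round(y,4),round(float(y_),1),round(max(w,h),3),round(min(w,h),3),'z',X[sel][:,2].max().round(3),'V',np.median(hsv[...,2][sel]),'S',np.median(hsv[...,1][sel])))
    return out
E
python3 - <<'E'
from h import *
for n in ('top','wrist'):
    for v in valves(n,load(n)): print(n,*v)
go('v1',(.5705,-.1865),.12,-2.1)
E
```

```text
top 0.5825 -0.2996 -4.0 0.08 0.025 z 0.032 V 201.0 S 3.0
top 0.5705 -0.1854 -0.7 0.081 0.023 z 0.032 V 202.5 S 3.0
top 0.5528 -0.4063 -0.4 0.059 0.027 z 0.037 V 26.0 S 29.0
top 0.4423 -0.1571 -17.4 0.079 0.024 z 0.033 V 213.0 S 4.0
top 0.4419 -0.2856 -3.7 0.08 0.025 z 0.031 V 202.0 S 3.0
wrist 0.5828 -0.2999 -4.0 0.08 0.026 z 0.03 V 175.0 S 8.0
wrist 0.5703 -0.1847 0.5 0.08 0.025 z 0.03 V 197.0 S 9.0
t 7.75 tcp [ 0.5619 -0.0329  0.2413] loc [-0.0274 -0.1729] yaw 2.0 F [0.1 0.9 0.2] gap 0.0699 ff 0.0 q [ 0.61  0.19 -0.67  1.66  0.12  1.33 -1.62]
v1 shift [  3.4 153.9 121.2] spin 0.071
```

Call:
move_arm(rows=[[[0.48,3,50,0,0.04],[0.48,3,100,30,0.04],[0.48,3,152,60,0.04],[0.48,3,152,110,0.04],[0.48,3,152,141,0.04]]])

```text
t: 8.25
tool_pos: [0.5707, -0.1855, 0.0989]
orientation: [0.0, 1.0, -0.003, 0.0]
ft_force: [-0.6, 0.0, -0.1]
finger_gap: 0.0463
finger_force: 0.0
```

Call:
move_arm(rows=[[[0.48,0,0,0,0],[0.48,0,0,0,0]]])

```text
t: 8.45
tool_pos: [0.5712, -0.1818, 0.1009]
orientation: [-0.001, 1.0, -0.001, -0.0]
ft_force: [0.1, 0.4, 1.4]
finger_gap: 0.0455
finger_force: 0.0
```

```bash
python3 - <<'E'
from h import *
for v in valves('wrist'): print(*v)
go('v1',(.5704,-.185),.032,-.5)
E
```

```text
0.5842 -0.3001 -3.8 0.077 0.025 z 0.029 V 252.0 S 4.0
0.5699 -0.1855 -1.4 0.081 0.024 z 0.029 V 250.0 S 3.0
t 8.5 tcp [ 0.5724 -0.1822  0.1025] loc [-0.0223 -0.3225] yaw -0.1 F [0.7 0.4 0.8] gap 0.0454 ff 0.0 q [ 0.72  0.38 -0.55  1.73  0.22  1.09 -1.47]
v1 shift [-2.3  2.8 70.5] spin 0.008
```

Call:
move_arm(rows=[[[0.48,-2,3,35,0.01],[0.48,-2,3,70,0.01],[0.48,-2,3,70,0.01],[0.9,-2,3,70,0.01],[0.9,-2,3,70,0.01]]])

```text
t: 9.0
tool_pos: [0.5705, -0.187, 0.0333]
orientation: [0.001, 1.0, -0.007, 0.002]
ft_force: [-0.1, -0.0, -0.7]
finger_gap: 0.0359
finger_force: 0.0
```

Call:
move_arm(rows=[[[0.9,0,0,0,0],[0.9,0,0,0,0],[0.9,0,0,-10,0],[0.9,0,0,-50,0],[0.9,0,0,-90,0]]])

```text
t: 9.5
tool_pos: [0.5673, -0.187, 0.1207]
orientation: [-0.001, 1.0, -0.007, -0.001]
ft_force: [0.7, -0.9, -0.4]
finger_gap: 0.0238
finger_force: 30.0
```

```bash
python3 - <<'E'
from h import *
go('place',W(-.078,-.004),.125,92.07)
E
```

```text
t 9.5 tcp [ 0.5673 -0.187   0.1207] loc [-0.0276 -0.3271] yaw -0.8 F [ 0.7 -0.9 -0.4] gap 0.0238 ff 30.0 q [ 0.74  0.36 -0.56  1.72  0.21  1.13 -1.46]
place shift [ -66.6 -320.2   -3.8] spin -1.621
```

Call:
move_arm(rows=[[[0.9,-13,-48,-4,-0.15],[0.9,-26,-96,-4,-0.3],[0.9,-39,-144,-4,-0.45],[0.9,-52,-192,-4,-0.6],[0.9,-60,-240,-4,-0.74]]])

```text
t: 10.0
tool_pos: [0.5106, 0.0549, 0.1248]
orientation: [0.001, 0.934, 0.358, -0.0]
ft_force: [1.3, -0.4, -2.4]
finger_gap: 0.0239
finger_force: 30.0
```

```bash
python3 - <<'E'
from h import *
go('place',W(-.078,-.004),.125,92.07)
E
```

```text
t 10.0 tcp [0.5106 0.0549 0.1248] loc [-0.0755 -0.0834] yaw 41.9 F [ 1.3 -0.4 -2.4] gap 0.0239 ff 30.0 q [ 0.59  0.21 -0.82  1.91  0.18  1.09 -1.14]
place shift [ 48.9 -62.5  -0.3] spin -0.876
```

Call:
move_arm(rows=[[[0.9,15,-18,0,-0.15],[0.9,30,-36,0,-0.3],[0.9,49,-62,0,-0.45],[0.9,49,-62,0,-0.6],[0.9,49,-62,0,-0.74]]])

```text
t: 10.5
tool_pos: [0.507, 0.1337, 0.1248]
orientation: [0.0, 0.74, 0.672, -0.0]
ft_force: [-0.4, -1.0, -1.2]
finger_gap: 0.0237
finger_force: 30.0
```

Call:
move_arm(rows=[[[0.9,0,0,0,-0.136],[0.9,0,0,0,-0.136],[0.9,0,0,0,-0.136],[0.9,0,0,0,-0.136]]])

```text
t: 10.9
tool_pos: [0.5075, 0.1322, 0.1245]
orientation: [0.0, 0.697, 0.717, -0.0]
ft_force: [-0.2, -0.9, -1.3]
finger_gap: 0.0238
finger_force: 30.0
```

```bash
python3 - <<'E'
from h import *
go('place',W(-.078,-.004),.040,92.07)
E
```

```text
t 10.9 tcp [0.5075 0.1322 0.1245] loc [-0.0759 -0.0059] yaw 91.6 F [-0.2 -0.9 -1.3] gap 0.0238 ff 30.0 q [ 0.57  0.29 -0.99  1.88  0.27  1.11 -0.49]
place shift [ 2.  -2.2 84.5] spin -0.008
```

Call:
move_arm(rows=[[[0.9,2,0,35,0],[0.9,2,0,65,0],[0.9,2,0,80,0],[0.9,2,0,85.5,0],[0.9,2,0,85.5,0]]])

```text
t: 11.4
tool_pos: [0.5074, 0.1346, 0.0388]
orientation: [-0.0, 0.696, 0.718, -0.0]
ft_force: [0.5, 0.4, -1.8]
finger_gap: 0.0239
finger_force: 30.0
```

Call:
move_arm(rows=[[[0.6,0,0,0,0],[0.6,0,0,0,0],[0.6,0,0,-5,0],[0.6,0,0,-40,0],[0.6,0,0,-90,0]]])

```text
t: 11.9
tool_pos: [0.5058, 0.134, 0.1286]
orientation: [-0.002, 0.696, 0.718, -0.002]
ft_force: [1.0, -0.4, 0.6]
finger_gap: 0.0343
finger_force: 0.0
```

```bash
cat >> h.py <<'E'
WB=(.44,.73,.06,.22)
E
python3 - <<'E'
from h import *
for v in valves('wrist',box=(.45,.71,.085,.2)): print('well',loc(v[:2]).round(3),*v)
go('v2',(.583,-.300),.16,-4)
E
```

```text
well [-0.117  0.009] 0.4654 0.146 -87.9 0.076 0.001 z 0.045 V 100.0 S 10.0
well [-0.076 -0.003] 0.5077 0.1356 -88.1 0.08 0.024 z 0.034 V 186.0 S 9.0
t 11.95 tcp [0.5111 0.1367 0.1378] loc [-0.0721 -0.0016] yaw 91.9 F [4.4 2.4 4.6] gap 0.0348 ff 0.0 q [ 0.58  0.28 -1.    1.87  0.26  1.13 -0.48]
v2 shift [-438.8   57.9  -22. ] spin 1.673
```

```bash
cat >> h.py <<'E'
def plan(xy,z,yawdeg):
    "way to the target in calls of 5 rows, each in the tool axes at its start"
    s,M,yaw=st(); p=s['tool_pos'].copy(); T=np.array([*xy,z]); sp=-(np.radians(yawdeg)-yaw); sp=(sp+np.pi)%(2*np.pi)-np.pi
    n=max(np.linalg.norm(T-p)/.047,abs(sp)/.148); k=int(np.ceil(n/5))
    for i in range(k):
        fr=1/k; print('call',i+1,'of',k,'end shift',(M.T@((T-p)/(k-i))*1000).round(0),'spin',round(sp/k,2))
        p=p+(T-p)/(k-i); M=M@R.from_rotvec([0,0,sp/k]).as_matrix()
E
python3 - <<'E'
from h import *
plan((.583,-.300),.14,-4)
E
```

```text
t 11.95 tcp [0.5111 0.1367 0.1378] loc [-0.0721 -0.0016] yaw 91.9 F [4.4 2.4 4.6] gap 0.0348 ff 0.0 q [ 0.58  0.28 -1.    1.87  0.26  1.13 -0.48]
call 1 of 3 end shift [-146.   19.   -1.] spin 0.56
call 2 of 3 end shift [-114.   94.   -1.] spin 0.56
call 3 of 3 end shift [-47. 140.  -1.] spin 0.56
```

Call:
move_arm(rows=[[[0.48,-29,4,0,0.11],[0.48,-58,8,0,0.22],[0.48,-88,11,0,0.34],[0.48,-117,15,0,0.45],[0.48,-146,19,0,0.56]]])

```text
t: 12.45
tool_pos: [0.5315, -0.0121, 0.1301]
orientation: [0.001, 0.868, 0.496, 0.001]
ft_force: [1.6, 0.3, 0.1]
finger_gap: 0.0448
finger_force: 0.0
```

Call:
move_arm(rows=[[[0.48,-23,19,0,0.11],[0.48,-46,38,0,0.22],[0.48,-68,56,0,0.34],[0.48,-91,75,0,0.45],[0.48,-114,94,0,0.56]]])

```text
t: 12.95
tool_pos: [0.5551, -0.1579, 0.1301]
orientation: [0.001, 0.972, 0.236, 0.001]
ft_force: [0.1, -0.3, -0.7]
finger_gap: 0.045
finger_force: 0.0
```

Call:
move_arm(rows=[[[0.48,-10,29,0,0.14],[0.48,-20,58,0,0.28],[0.48,-35,105,0,0.42],[0.48,-47,140,0,0.56],[0.48,-47,140,0,0.56]]])

```text
t: 13.45
tool_pos: [0.5768, -0.3108, 0.1295]
orientation: [0.002, 0.999, -0.045, 0.001]
ft_force: [-0.2, -0.9, 0.3]
finger_gap: 0.0452
finger_force: 0.0
```

Call:
move_arm(rows=[[[0.48,0,0,10,0],[0.48,0,0,20,0],[0.48,0,0,20,0]]])

```text
t: 13.75
tool_pos: [0.5768, -0.3001, 0.1068]
orientation: [-0.001, 0.999, -0.038, -0.002]
ft_force: [-0.4, 0.2, -0.2]
finger_gap: 0.0453
finger_force: 0.0
```

```bash
python3 - <<'E'
from h import *
for v in valves('wrist'): print(*v)
go('v2',(.583,-.300),.032,-4)
E
```

```text
0.5823 -0.3006 -3.3 0.081 0.024 z 0.03 V 255.0 S 1.0
t 13.8 tcp [ 0.5772 -0.3005  0.1076] loc [-0.0218 -0.4409] yaw -4.3 F [-0.6  0.1  0.1] gap 0.0456 ff 0.0 q [ 0.82  0.47 -0.49  1.59  0.24  1.14 -1.37]
v2 shift [ 5.9 -0.8 75.6] spin -0.006
```

Call:
move_arm(rows=[[[0.48,6,-0.5,38,0],[0.48,6,-0.5,75,0],[0.48,6,-0.5,75,0],[0.9,6,-0.5,75,0],[0.9,6,-0.5,75,0]]])

```text
t: 14.3
tool_pos: [0.5844, -0.3023, 0.0351]
orientation: [0.0, 0.999, -0.039, 0.001]
ft_force: [0.4, -0.5, 0.7]
finger_gap: 0.0359
finger_force: 0.0
```

Call:
move_arm(rows=[[[0.9,0,0,0,0],[0.9,0,0,0,0],[0.9,0,0,-10,0],[0.9,0,0,-50,0],[0.9,0,0,-90,0]]])

```text
t: 14.8
tool_pos: [0.5826, -0.3023, 0.1241]
orientation: [-0.001, 0.999, -0.039, -0.001]
ft_force: [0.9, -0.8, -1.0]
finger_gap: 0.0237
finger_force: 30.0
```

```bash
python3 - <<'E'
from h import *
plan(W(-.026,-.004),.125,92.07)
E
```

```text
t 14.8 tcp [ 0.5826 -0.3023  0.1241] loc [-0.0165 -0.4429] yaw -4.5 F [ 0.9 -0.8 -1. ] gap 0.0237 ff 30.0 q [ 0.82  0.46 -0.49  1.56  0.23  1.18 -1.37]
call 1 of 3 end shift [ -20. -145.   -0.] spin -0.56
call 2 of 3 end shift [  60. -133.   -0.] spin -0.56
call 3 of 3 end shift [122. -81.  -0.] spin -0.56
```

Call:
move_arm(rows=[[[0.9,-4,-29,0,-0.11],[0.9,-8,-58,0,-0.22],[0.9,-12,-87,0,-0.34],[0.9,-16,-116,0,-0.45],[0.9,-20,-145,0,-0.56]]])

```text
t: 15.3
tool_pos: [0.5748, -0.1555, 0.1245]
orientation: [0.0, 0.971, 0.241, -0.0]
ft_force: [0.3, -0.4, -2.0]
finger_gap: 0.0238
finger_force: 30.0
```

Call:
move_arm(rows=[[[0.9,12,-27,0,-0.11],[0.9,24,-53,0,-0.22],[0.9,36,-80,0,-0.34],[0.9,48,-106,0,-0.45],[0.9,60,-133,0,-0.56]]])

```text
t: 15.8
tool_pos: [0.5665, -0.0101, 0.1244]
orientation: [0.001, 0.866, 0.499, -0.0]
ft_force: [0.0, 0.1, -1.7]
finger_gap: 0.0236
finger_force: 30.0
```

Call:
move_arm(rows=[[[0.9,24,-16,0,-0.11],[0.9,49,-32,0,-0.22],[0.9,73,-49,0,-0.34],[0.9,98,-65,0,-0.45],[0.9,122,-81,0,-0.56]]])

```text
t: 16.3
tool_pos: [0.5583, 0.1362, 0.1245]
orientation: [0.001, 0.695, 0.719, -0.0]
ft_force: [1.4, -0.3, -1.7]
finger_gap: 0.0235
finger_force: 30.0
```

Call:
move_arm(rows=[[[0.9,0,0,0,0],[0.9,0,0,0,0],[0.9,0,0,0,0]]])

```text
t: 16.6
tool_pos: [0.5587, 0.1338, 0.1239]
orientation: [0.001, 0.697, 0.717, -0.001]
ft_force: [0.4, -1.4, -1.3]
finger_gap: 0.0232
finger_force: 30.0
```

```bash
python3 - <<'E'
from h import *
go('p',W(-.026,-.004),.041,92.07)
E
```

```text
t 16.6 tcp [0.5587 0.1338 0.1239] loc [-0.0247 -0.0062] yaw 91.6 F [ 0.4 -1.4 -1.3] gap 0.0232 ff 30.0 q [ 0.51  0.42 -0.96  1.76  0.37  1.16 -0.53]
p shift [ 2.3 -1.4 82.9] spin -0.008
```

Call:
move_arm(rows=[[[0.9,2,-1,35,0],[0.9,2,-1,65,0],[0.9,2,-1,78,0],[0.9,2,-1,83,0],[0.9,2,-1,83,0]]])

```text
t: 17.1
tool_pos: [0.5577, 0.1366, 0.0413]
orientation: [0.0, 0.697, 0.717, -0.0]
ft_force: [0.2, 0.3, -0.9]
finger_gap: 0.0233
finger_force: 30.0
```

Call:
move_arm(rows=[[[0.6,0,0,0,0],[0.6,0,0,0,0],[0.6,0,0,-5,0],[0.6,0,0,-40,0],[0.6,0,0,-90,0]]])

```text
t: 17.6
tool_pos: [0.5556, 0.1368, 0.1301]
orientation: [-0.002, 0.696, 0.718, -0.002]
ft_force: [0.7, -0.8, 0.4]
finger_gap: 0.0346
finger_force: 0.0
```

```bash
python3 - <<'E'
from h import *
for v in valves('wrist',box=(.45,.71,.085,.2)): print('well',loc(v[:2]).round(3),*v)
for v in valves('top'): print(v)
plan((.4423,-.1571),.12,-17.2)
E
```

```text
well [-0.117  0.004] 0.4658 0.1403 -88.0 0.088 0.002 z 0.045 V 101.0 S 10.0
well [0.119 0.002] 0.7017 0.1473 -88.1 0.091 0.003 z 0.045 V 97.0 S 11.0
well [-0.076 -0.002] 0.5077 0.1358 -88.4 0.08 0.024 z 0.034 V 206.0 S 9.0
well [-0.025 -0.005] 0.5579 0.1352 -87.7 0.08 0.024 z 0.035 V 186.0 S 9.0
(0.5536, -0.4069, 1.3, 0.061, 0.026, 'z', np.float64(0.038), 'V', np.float64(28.0), 'S', np.float64(27.0))
(0.4417, -0.1569, -17.3, 0.08, 0.023, 'z', np.float64(0.031), 'V', np.float64(196.0), 'S', np.float64(4.0))
(0.4418, -0.2858, -3.8, 0.081, 0.025, 'z', np.float64(0.032), 'V', np.float64(210.0), 'S', np.float64(3.0))
t 17.7 tcp [0.5615 0.1397 0.138 ] loc [-0.0217 -0.0004] yaw 91.8 F [0.6 0.5 0.5] gap 0.0347 ff 0.0 q [ 0.52  0.4  -0.98  1.75  0.36  1.17 -0.53]
call 1 of 3 end shift [-98. -43.   5.] spin 0.63
call 2 of 3 end shift [-104.   23.    5.] spin 0.63
call 3 of 3 end shift [-70.  80.   5.] spin 0.63
```

Call:
move_arm(rows=[[[0.48,-20,-9,0,0.13],[0.48,-40,-18,0,0.26],[0.48,-60,-26,0,0.39],[0.48,-80,-35,0,0.51],[0.48,-98,-43,0,0.63]]])

```text
t: 18.2
tool_pos: [0.5172, 0.0372, 0.1313]
orientation: [0.001, 0.885, 0.465, 0.0]
ft_force: [0.5, -0.4, -0.1]
finger_gap: 0.0452
finger_force: 0.0
```

Call:
move_arm(rows=[[[0.48,-21,5,0,0.13],[0.48,-42,10,0,0.26],[0.48,-63,14,0,0.39],[0.48,-84,19,0,0.51],[0.48,-104,23,0,0.63]]])

```text
t: 18.7
tool_pos: [0.4777, -0.0615, 0.1314]
orientation: [0.001, 0.986, 0.168, 0.001]
ft_force: [1.0, 0.0, -0.6]
finger_gap: 0.045
finger_force: 0.0
```

Call:
move_arm(rows=[[[0.48,-18,20,0,0.14],[0.48,-35,40,5,0.28],[0.48,-53,60,10,0.42],[0.48,-70,80,15,0.56],[0.48,-70,80,15,0.63]]])

```text
t: 19.2
tool_pos: [0.4369, -0.1632, 0.1155]
orientation: [0.001, 0.989, -0.148, -0.0]
ft_force: [0.6, 0.9, 0.6]
finger_gap: 0.0449
finger_force: 0.0
```

Call:
move_arm(rows=[[[0.48,0,0,10,0],[0.48,0,0,15,0],[0.48,0,0,15,0]]])

```text
t: 19.5
tool_pos: [0.4382, -0.1585, 0.0999]
orientation: [-0.0, 0.99, -0.142, -0.001]
ft_force: [0.0, -0.3, -0.0]
finger_gap: 0.0457
finger_force: 0.0
```

```bash
python3 - <<'E'
from h import *
for v in valves('wrist'): print(*v)
go('v3',(.442,-.157),.032,-17.2)
E
```

```text
0.442 -0.2866 -1.0 0.08 0.025 z 0.03 V 250.0 S 5.0
0.4412 -0.1565 -17.1 0.081 0.024 z 0.03 V 248.0 S 3.0
t 19.55 tcp [ 0.4385 -0.1586  0.1003] loc [-0.1553 -0.2941] yaw -16.4 F [ 0.1 -0.3 -0.1] gap 0.0448 ff 0.0 q [ 0.89  0.1  -0.62  2.04  0.07  1.02 -1.62]
v3 shift [ 3.  -2.5 68.3] spin 0.015
```

Call:
move_arm(rows=[[[0.48,3,-2,35,0.015],[0.48,3,-2,67,0.015],[0.48,3,-2,67,0.015],[0.9,3,-2,67,0.015],[0.9,3,-2,67,0.015]]])

```text
t: 20.05
tool_pos: [0.4435, -0.1588, 0.0355]
orientation: [0.0, 0.989, -0.151, 0.001]
ft_force: [0.9, -0.3, -0.6]
finger_gap: 0.0361
finger_force: 0.0
```

Call:
move_arm(rows=[[[0.9,0,0,0,0],[0.9,0,0,0,0],[0.9,0,0,-10,0],[0.9,0,0,-50,0],[0.9,0,0,-90,0]]])

```text
t: 20.55
tool_pos: [0.4411, -0.158, 0.1249]
orientation: [-0.0, 0.989, -0.151, -0.001]
ft_force: [0.9, -1.2, -1.5]
finger_gap: 0.0236
finger_force: 30.0
```

```bash
python3 - <<'E'
from h import *
plan(W(.026,-.004),.125,92.07)
E
```

```text
t 20.55 tcp [ 0.4411 -0.158   0.1249] loc [-0.1527 -0.2936] yaw -17.3 F [ 0.9 -1.2 -1.5] gap 0.0236 ff 30.0 q [ 0.9   0.07 -0.63  2.01  0.05  1.07 -1.62]
call 1 of 3 end shift [  24. -111.   -0.] spin -0.64
call 2 of 3 end shift [ 85. -75.  -0.] spin -0.64
call 3 of 3 end shift [113.  -9.  -0.] spin -0.64
```

Call:
move_arm(rows=[[[0.9,5,-22,0,-0.13],[0.9,10,-44,0,-0.26],[0.9,14,-66,0,-0.39],[0.9,19,-88,0,-0.52],[0.9,24,-111,0,-0.64]]])

```text
t: 21.05
tool_pos: [0.4983, -0.0593, 0.1246]
orientation: [0.001, 0.985, 0.17, 0.0]
ft_force: [0.4, -0.2, -0.4]
finger_gap: 0.0235
finger_force: 30.0
```

Call:
move_arm(rows=[[[0.9,17,-15,0,-0.13],[0.9,34,-30,0,-0.26],[0.9,51,-45,0,-0.39],[0.9,68,-60,0,-0.52],[0.9,85,-75,0,-0.64]]])

```text
t: 21.55
tool_pos: [0.5538, 0.0396, 0.1246]
orientation: [0.0, 0.882, 0.471, -0.0]
ft_force: [-0.3, -0.0, -1.0]
finger_gap: 0.0241
finger_force: 30.0
```

Call:
move_arm(rows=[[[0.9,23,-2,0,-0.13],[0.9,46,-4,0,-0.26],[0.9,69,-5,0,-0.39],[0.9,91,-7,0,-0.52],[0.9,113,-9,0,-0.64]]])

```text
t: 22.05
tool_pos: [0.6097, 0.138, 0.1244]
orientation: [0.0, 0.689, 0.725, -0.0]
ft_force: [-0.1, 0.0, -1.4]
finger_gap: 0.0235
finger_force: 30.0
```

Call:
move_arm(rows=[[[0.9,0,0,0,0],[0.9,0,0,0,0],[0.9,0,0,0,0]]])

```text
t: 22.35
tool_pos: [0.6091, 0.1362, 0.1239]
orientation: [0.0, 0.692, 0.722, -0.001]
ft_force: [-0.5, -0.2, -0.4]
finger_gap: 0.024
finger_force: 30.0
```

```bash
python3 - <<'E'
from h import *
go('p',W(.026,-.004),.0415,92.07)
E
```

```text
t 22.35 tcp [0.6091 0.1362 0.1239] loc [ 0.0258 -0.0056] yaw 92.5 F [-0.5 -0.2 -0.4] gap 0.024 ff 30.0 q [ 0.47  0.54 -0.96  1.64  0.47  1.21 -0.55]
p shift [ 1.7  0.3 82.4] spin 0.007
```

Call:
move_arm(rows=[[[0.9,2,0,35,0.007],[0.9,2,0,65,0.007],[0.9,2,0,78,0.007],[0.9,2,0,82.5,0.007],[0.9,2,0,82.5,0.007]]])

```text
t: 22.85
tool_pos: [0.6094, 0.1391, 0.0419]
orientation: [0.0, 0.694, 0.72, -0.0]
ft_force: [0.1, 0.1, -0.5]
finger_gap: 0.0242
finger_force: 30.0
```

Call:
move_arm(rows=[[[0.6,0,0,0,0],[0.6,0,0,0,0],[0.6,0,0,-5,0],[0.6,0,0,-40,0],[0.6,0,0,-90,0]]])

```text
t: 23.35
tool_pos: [0.6076, 0.1391, 0.1304]
orientation: [-0.002, 0.693, 0.721, -0.002]
ft_force: [2.3, -0.1, 0.6]
finger_gap: 0.0351
finger_force: 0.0
```

```bash
python3 - <<'E'
from h import *
for v in valves('wrist',box=(.47,.695,.085,.2)): print('well',loc(v[:2]).round(3),*v)
for v in valves('top'): print(v)
plan((.442,-.286),.12,-2.5)
E
```

```text
well [-0.075  0.   ] 0.508 0.1383 -87.7 0.075 0.024 z 0.035 V 199.0 S 9.0
well [-0.025 -0.005] 0.558 0.135 -88.5 0.081 0.024 z 0.035 V 204.0 S 9.0
well [ 0.026 -0.004] 0.6097 0.1375 -87.4 0.081 0.024 z 0.035 V 185.0 S 9.0
(0.6804, -0.3012, 82.9, 0.098, 0.027, 'z', np.float64(0.033), 'V', np.float64(217.0), 'S', np.float64(201.0))
(0.6888, -0.2101, 85.6, 0.076, 0.007, 'z', np.float64(0.022), 'V', np.float64(205.0), 'S', np.float64(9.0))
(0.5538, -0.4061, 0.8, 0.06, 0.027, 'z', np.float64(0.035), 'V', np.float64(29.0), 'S', np.float64(27.0))
(0.4415, -0.2856, -3.0, 0.08, 0.024, 'z', np.float64(0.033), 'V', np.float64(216.5), 'S', np.float64(3.0))
t 23.45 tcp [0.6133 0.1423 0.1391] loc [0.0302 0.0003] yaw 92.3 F [ 0.9 -0.1  1. ] gap 0.035 ff 0.0 q [ 0.47  0.52 -0.97  1.62  0.46  1.23 -0.55]
call 1 of 3 end shift [-140.  -63.    5.] spin 0.55
call 2 of 3 end shift [-152.   20.    5.] spin 0.55
call 3 of 3 end shift [-119.   97.    5.] spin 0.55
```

Call:
move_arm(rows=[[[0.48,-28,-13,0,0.11],[0.48,-56,-25,0,0.22],[0.48,-84,-38,0,0.33],[0.48,-112,-50,0,0.44],[0.48,-140,-63,0,0.55]]])

```text
t: 23.95
tool_pos: [0.5516, -0.0034, 0.1319]
orientation: [0.001, 0.864, 0.504, 0.0]
ft_force: [0.3, -1.0, 0.9]
finger_gap: 0.0453
finger_force: 0.0
```

Call:
move_arm(rows=[[[0.48,-30,4,0,0.11],[0.48,-60,8,0,0.22],[0.48,-90,12,0,0.33],[0.48,-120,16,0,0.44],[0.48,-152,20,0,0.55]]])

```text
t: 24.45
tool_pos: [0.4948, -0.1456, 0.132]
orientation: [0.001, 0.968, 0.25, 0.001]
ft_force: [0.1, -1.0, -0.2]
finger_gap: 0.0451
finger_force: 0.0
```

Call:
move_arm(rows=[[[0.48,-30,24,0,0.14],[0.48,-60,48,5,0.28],[0.48,-90,73,10,0.42],[0.48,-119,97,15,0.55],[0.48,-119,97,15,0.55]]])

```text
t: 24.95
tool_pos: [0.4352, -0.2935, 0.116]
orientation: [0.001, 1.0, -0.026, -0.001]
ft_force: [0.3, -1.2, 0.1]
finger_gap: 0.0453
finger_force: 0.0
```

Call:
move_arm(rows=[[[0.48,0,0,10,0],[0.48,0,0,15,0],[0.48,0,0,15,0]]])

```text
t: 25.25
tool_pos: [0.4384, -0.2856, 0.1003]
orientation: [-0.001, 1.0, -0.018, -0.001]
ft_force: [-0.5, -0.4, -0.5]
finger_gap: 0.0452
finger_force: 0.0
```

```bash
python3 - <<'E'
from h import *
for v in valves('wrist'): print(*v)
go('v4',(.442,-.286),.032,-2.5)
E
```

```text
0.55 -0.4059 -0.0 0.055 0.028 z 0.034 V 60.0 S 15.0
0.4417 -0.2869 -1.9 0.081 0.024 z 0.03 V 255.0 S 1.0
t 25.3 tcp [ 0.4387 -0.2859  0.1008] loc [-0.1597 -0.4213] yaw -2.1 F [ 0.8 -0.2 -0.5] gap 0.0453 ff 0.0 q [ 1.07  0.23 -0.6   1.91  0.15  1.04 -1.2 ]
v4 shift [ 3.3 -0.  68.8] spin 0.007
```

Call:
move_arm(rows=[[[0.48,3,0.5,35,0],[0.48,3,0.5,67,0],[0.48,3,0.5,67,0],[0.9,3,0.5,67,0],[0.9,3,0.5,67,0]]])

```text
t: 25.8
tool_pos: [0.4427, -0.2886, 0.0361]
orientation: [0.001, 1.0, -0.02, 0.001]
ft_force: [0.4, 0.1, 0.3]
finger_gap: 0.0364
finger_force: 0.0
```

Call:
move_arm(rows=[[[0.9,0,0,0,0],[0.9,0,0,0,0],[0.9,0,0,-10,0],[0.9,0,0,-50,0],[0.9,0,0,-90,0]]])

```text
t: 26.3
tool_pos: [0.4404, -0.2877, 0.1251]
orientation: [-0.001, 1.0, -0.02, -0.001]
ft_force: [0.5, -1.1, -0.3]
finger_gap: 0.024
finger_force: 30.0
```

```bash
python3 - <<'E'
from h import *
plan(W(.078,-.004),.125,92.07)
E
```

```text
t 26.3 tcp [ 0.4404 -0.2877  0.1251] loc [-0.1581 -0.4231] yaw -2.3 F [ 0.5 -1.1 -0.3] gap 0.024 ff 30.0 q [ 1.08  0.21 -0.61  1.89  0.13  1.09 -1.19]
call 1 of 3 end shift [  68. -145.    0.] spin -0.55
call 2 of 3 end shift [134. -89.   0.] spin -0.55
call 3 of 3 end shift [160.  -6.   0.] spin -0.55
```

Call:
move_arm(rows=[[[0.9,14,-29,0,-0.11],[0.9,27,-58,0,-0.22],[0.9,41,-87,0,-0.33],[0.9,54,-116,0,-0.44],[0.9,68,-145,0,-0.55]]])

```text
t: 26.8
tool_pos: [0.5153, -0.1453, 0.1251]
orientation: [0.001, 0.967, 0.254, -0.0]
ft_force: [0.6, 0.4, -1.8]
finger_gap: 0.0235
finger_force: 30.0
```

Call:
move_arm(rows=[[[0.9,27,-18,0,-0.11],[0.9,54,-36,0,-0.22],[0.9,80,-53,0,-0.33],[0.9,107,-71,0,-0.44],[0.9,134,-89,0,-0.55]]])

```text
t: 27.3
tool_pos: [0.589, -0.0025, 0.125]
orientation: [0.0, 0.862, 0.507, -0.0]
ft_force: [0.8, -0.8, -1.4]
finger_gap: 0.0241
finger_force: 30.0
```

Call:
move_arm(rows=[[[0.9,32,-1,0,-0.11],[0.9,64,-2,0,-0.22],[0.9,96,-4,0,-0.33],[0.9,128,-5,0,-0.44],[0.9,160,-6,0,-0.55]]])

```text
t: 27.8
tool_pos: [0.6621, 0.1398, 0.1248]
orientation: [0.0, 0.692, 0.722, -0.0]
ft_force: [0.1, -0.5, -0.9]
finger_gap: 0.0241
finger_force: 30.0
```

Call:
move_arm(rows=[[[0.9,0,0,0,0],[0.9,0,0,0,0],[0.9,0,0,0,0]]])

```text
t: 28.1
tool_pos: [0.6615, 0.1377, 0.1243]
orientation: [0.0, 0.694, 0.72, -0.001]
ft_force: [-0.1, -0.7, -1.9]
finger_gap: 0.0238
finger_force: 30.0
```

```bash
python3 - <<'E'
from h import *
go('p',W(.078,-.004),.042,92.07)
E
```

```text
t 28.1 tcp [0.6615 0.1377 0.1243] loc [ 0.0783 -0.006 ] yaw 92.1 F [-0.1 -0.7 -1.9] gap 0.0238 ff 30.0 q [ 0.41  0.64 -0.94  1.5   0.53  1.27 -0.56]
p shift [ 2.2 -0.2 82.3] spin 0.001
```

Call:
move_arm(rows=[[[0.9,2,0,35,0],[0.9,2,0,65,0],[0.9,2,0,78,0],[0.9,2,0,82.5,0],[0.9,2,0,82.5,0]]])

```text
t: 28.6
tool_pos: [0.662, 0.1404, 0.0425]
orientation: [0.0, 0.694, 0.72, -0.0]
ft_force: [-0.1, 0.4, -2.1]
finger_gap: 0.0237
finger_force: 30.0
```

Call:
move_arm(rows=[[[0.6,0,0,0,0],[0.6,0,0,0,0],[0.6,0,0,-5,0],[0.6,0,0,-40,0],[0.6,0,0,-90,0]]])

```text
t: 29.1
tool_pos: [0.6599, 0.1407, 0.1306]
orientation: [-0.001, 0.693, 0.721, -0.002]
ft_force: [1.4, 0.0, 0.9]
finger_gap: 0.0346
finger_force: 0.0
```

Call:
move_arm(rows=[[[0.3,-50,50,-20,0],[0.2,-80,90,-40,0],[0.2,-80,90,-60,0],[0.2,-80,90,-60,0]]])

```text
t: 29.5
tool_pos: [0.7593, 0.0607, 0.1966]
orientation: [0.003, 0.696, 0.718, 0.003]
ft_force: [1.4, -0.4, 0.3]
finger_gap: 0.0592
finger_force: 0.0
```

```bash
python3 - <<'E'
from h import *
pdc=snap('wrist','w3.png')
for v in valves('wrist',pdc,box=(.47,.695,.085,.2)): print('well',loc(v[:2]).round(3),*v)
for v in valves('top'): print(v)
plan(W(-.026,.191),.22,2.07)
E
```

```text
well [ 0.079 -0.003] 0.6625 0.1406 -89.7 0.08 0.025 z 0.035 V 196.0 S 9.0
well [ 0.027 -0.004] 0.6103 0.1375 -87.8 0.08 0.025 z 0.035 V 187.0 S 9.0
well [-0.025 -0.005] 0.5587 0.1352 -89.6 0.08 0.025 z 0.035 V 175.0 S 10.0
well [-0.07  -0.003] 0.5132 0.1353 84.8 0.081 0.019 z 0.035 V 106.0 S 10.0
(0.5546, -0.4063, 0.4, 0.061, 0.027, 'z', np.float64(0.035), 'V', np.float64(29.0), 'S', np.float64(29.0))
t 29.6 tcp [0.7549 0.0656 0.1928] loc [ 0.169  -0.0815] yaw 92.2 F [0.6 0.8 0.6] gap 0.0656 ff 0.0 q [ 0.39  0.74 -0.9   1.18  0.56  1.47 -0.38]
call 1 of 3 end shift [ 91. -65.  -9.] spin 0.52
call 2 of 3 end shift [  46. -102.   -9.] spin 0.52
call 3 of 3 end shift [ -11. -111.   -9.] spin 0.52
```

View pics/w3.png

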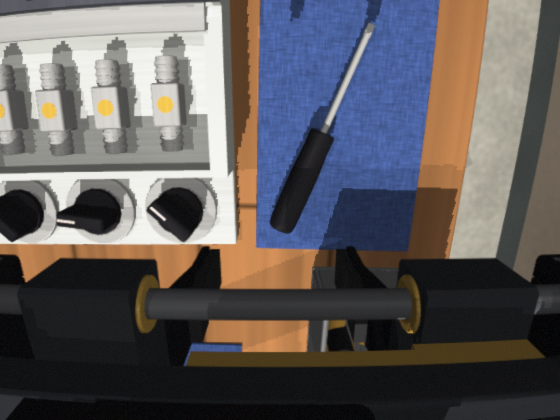

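Call:
move_arm(rows=[[[0.2,18,-13,-2,0.1],[0.2,36,-26,-4,0.2],[0.2,55,-39,-6,0.31],[0.2,73,-52,-8,0.42],[0.2,91,-65,-9,0.52]]])

```text
t: 30.1
tool_pos: [0.6834, 0.1559, 0.1999]
orientation: [-0.0, 0.855, 0.518, -0.001]
ft_force: [0.7, 0.2, 0.4]
finger_gap: 0.0695
finger_force: 0.0
```

Call:
move_arm(rows=[[[0.2,9,-20,-2,0.1],[0.2,18,-41,-4,0.2],[0.2,28,-61,-6,0.31],[0.2,37,-82,-8,0.42],[0.2,46,-102,-9,0.52]]])

```text
t: 30.6
tool_pos: [0.6139, 0.2435, 0.2089]
orientation: [0.0, 0.96, 0.28, -0.001]
ft_force: [-0.3, -0.3, -0.6]
finger_gap: 0.0698
finger_force: 0.0
```

Call:
move_arm(rows=[[[0.2,-2,-22,-2,0.1],[0.2,-4,-44,-4,0.2],[0.2,-7,-66,-6,0.31],[0.2,-9,-89,-8,0.42],[0.2,-11,-111,-9,0.52]]])

```text
t: 31.1
tool_pos: [0.5445, 0.3305, 0.2178]
orientation: [0.001, 1.0, 0.024, -0.001]
ft_force: [0.3, 0.5, 1.1]
finger_gap: 0.0698
finger_force: 0.0
```

Call:
move_arm(rows=[[[0.2,0,0,0,0],[0.2,0,0,0,0],[0.2,0,0,0,0]]])

```text
t: 31.4
tool_pos: [0.5482, 0.3275, 0.2181]
orientation: [0.001, 1.0, 0.025, -0.0]
ft_force: [-0.0, 0.3, 0.6]
finger_gap: 0.0698
finger_force: 0.0
```

```bash
python3 - <<'E'
from h import *
p,d,c=snap('wrist')
X=cloud(c,d); q=X.reshape(-1,3); l=(q[:,:2]-CT)@np.array([[np.cos(CY),-np.sin(CY)],[np.sin(CY),np.cos(CY)]])
m=(abs(l[:,0]+.026)<.03)&(abs(l[:,1]-.19)<.03)&(q[:,2]>.08)&(q[:,2]<.13); print(m.sum(),l[m].min(0),l[m].max(0),q[m][:,2].max())
go('grip',W(-.026,.192),.111,2.07)
E
```

```text
1077 [-0.0370211   0.18042587] [-0.01344759  0.20421692] 0.12229931434526498
t 31.45 tcp [0.5485 0.3273 0.2181] loc [-0.0279  0.1876] yaw 2.8 F [-0.6  0.2 -0.6] gap 0.0697 ff 0.0 q [ 0.    0.41 -0.76  1.5   0.29  1.35 -2.3 ]
grip shift [  2.   -4.6 107.1] spin 0.013
```

Handle centre at (-25, 192) mm in the cassette, as expected. Descend and grip.

Call:
move_arm(rows=[[[0.2,2,-4.5,40,0.013],[0.2,2,-4.5,80,0.013],[0.2,2,-4.5,107,0.013],[0.2,2,-4.5,107,0.013],[0.9,2,-4.5,107,0.013]]])

```text
t: 31.95
tool_pos: [0.5502, 0.3328, 0.112]
orientation: [0.0, 1.0, 0.018, -0.0]
ft_force: [0.4, 0.1, 1.7]
finger_gap: 0.0666
finger_force: 0.0
```

Call:
move_arm(rows=[[[0.9,0,0,0,0],[0.9,0,0,0,0],[0.9,0,0,0,0],[0.9,0,0,0,0],[0.9,0,0,0,0]]])

```text
t: 32.45
tool_pos: [0.5497, 0.3336, 0.1122]
orientation: [-0.0, 1.0, 0.018, 0.0]
ft_force: [-0.5, -0.3, 0.0]
finger_gap: 0.0297
finger_force: 0.0
```

```bash
python3 - <<'E'
from h import *
go('push',W(-.0255,.2055),.111,2.07)
E
```

```text
t 32.45 tcp [0.5497 0.3336 0.1122] loc [-0.0264  0.1938] yaw 2.1 F [-0.5 -0.3  0. ] gap 0.0297 ff 0.0 q [-0.03  0.5  -0.72  1.6   0.35  1.17 -2.37]
push shift [  0.9 -11.7   1.2] spin 0.001
```

Call:
move_arm(rows=[[[0.9,0,0,1,0],[0.9,0,0,1,0],[0.9,0,-5,1,0],[0.9,0,-11,1,0],[0.9,0,-16,1,0]]])

```text
t: 32.95
tool_pos: [0.5508, 0.3461, 0.1115]
orientation: [0.003, 1.0, 0.017, 0.001]
ft_force: [0.3, -7.9, 6.9]
finger_gap: 0.0233
finger_force: 30.0
```

Call:
move_arm(rows=[[[0.9,0,0,0,0],[0.9,0,0,0,0],[0.9,0,0,0,0]]])

```text
t: 33.25
tool_pos: [0.5507, 0.346, 0.1115]
orientation: [0.003, 1.0, 0.017, 0.001]
ft_force: [0.1, -7.4, 6.4]
finger_gap: 0.0232
finger_force: 30.0
```

```bash
python3 - <<'E'
from h import *
go('push',W(-.0255,.2055),.111,2.07)
E
```

```text
t 33.25 tcp [0.5507 0.346  0.1115] loc [-0.0249  0.2061] yaw 2.0 F [ 0.1 -7.4  6.4] gap 0.0232 ff 30.0 q [-0.06  0.52 -0.72  1.58  0.37  1.18 -2.39]
push shift [-0.6  0.6  0.5] spin -0.002
```

Call:
move_arm(rows=[[[0.9,10,0,0,0],[0.9,20,0,0,0],[0.9,26.5,0,0,0],[0.9,26.5,0,0,0],[0.9,26.5,0,0,0]]])

```text
t: 33.75
tool_pos: [0.5759, 0.3474, 0.1115]
orientation: [0.003, 1.0, 0.017, -0.001]
ft_force: [-3.1, -7.7, 8.0]
finger_gap: 0.0231
finger_force: 30.0
```

```bash
python3 - <<'E'
from h import *
go('back',W(.001,.082),.111,2.07)
E
```

```text
t 33.75 tcp [0.5759 0.3474 0.1115] loc [2.000e-04 2.066e-01] yaw 2.0 F [-3.1 -7.7  8. ] gap 0.0231 ff 30.0 q [-0.07  0.56 -0.71  1.52  0.38  1.2  -2.38]
back shift [  0.9 124.6   1.2] spin -0.001
```

Call:
move_arm(rows=[[[0.9,1,25,0,0],[0.9,1,50,0,0],[0.9,1,75,0,0],[0.9,1,100,0,0],[0.9,1,122,0,0]]])

```text
t: 34.25
tool_pos: [0.5802, 0.2269, 0.1115]
orientation: [0.001, 1.0, 0.018, -0.001]
ft_force: [-4.1, -1.1, 6.3]
finger_gap: 0.0233
finger_force: 30.0
```

Call:
move_arm(rows=[[[0.9,0,4,0,0],[0.9,0,7,0,0],[0.9,0,7,0,0]]])

```text
t: 34.55
tool_pos: [0.5804, 0.2225, 0.1115]
orientation: [-0.0, 1.0, 0.019, -0.0]
ft_force: [-4.4, -0.1, 7.5]
finger_gap: 0.0231
finger_force: 30.0
```

```bash
python3 - <<'E'
from h import *
st()
E
```

```text
t 34.55 tcp [0.5804 0.2225 0.1115] loc [0.0002 0.0816] yaw 2.1 F [-4.4 -0.1  7.5] gap 0.0231 ff 30.0 q [ 0.16  0.45 -0.71  1.66  0.32  1.15 -2.17]
```

Call:
move_arm(rows=[[[0.4,0,0,0,0],[0.3,0,0,0,0],[0.3,0,0,0,0],[0.3,0,0,-40,0],[0.3,0,0,-85,0]]])

```text
t: 35.05
tool_pos: [0.5801, 0.2207, 0.1944]
orientation: [0.001, 1.0, 0.018, -0.002]
ft_force: [0.8, 0.8, 0.4]
finger_gap: 0.0551
finger_force: 0.0
```

Call:
move_arm(rows=[[[0.3,-12,45,-20,0],[0.3,-25,90,-40,0],[0.3,-50,130,-60,0],[0.3,-70,155,-70,0],[0.3,-100,182,-70,0]]])

```text
t: 35.55
tool_pos: [0.4887, 0.0344, 0.2675]
orientation: [-0.0, 1.0, 0.018, 0.002]
ft_force: [-0.3, -0.4, 0.6]
finger_gap: 0.0611
finger_force: 0.0
```

Call:
move_arm(rows=[[[0.3,0,0,0,0],[0.3,0,0,0,0],[0.3,0,0,0,0]]])

```text
t: 35.85
tool_pos: [0.4885, 0.0371, 0.2658]
orientation: [-0.0, 1.0, 0.019, 0.0]
ft_force: [-0.1, 0.2, -0.1]
finger_gap: 0.0606
finger_force: 0.0
```

```bash
python3 - <<'E'
from h import *
st()
p,d,c=snap('wrist','w4.png'); X=cloud(c,d)
q=X.reshape(-1,3); l=(q[:,:2]-CT)@np.array([[np.cos(CY),-np.sin(CY)],[np.sin(CY),np.cos(CY)]])
m=(q[:,2]>.03)&(l[:,1]>.01)&(l[:,1]<.065)
print('y edge')
g=p.reshape(-1,3).max(1)
for i,x in enumerate((-.08,0,.08)):
    m=(abs(l[:,0]-x)<.035)&(abs(l[:,1]+.102)<.035)&(q[:,2]>.048)&(q[:,2]<.068)
    r=cv2.minAreaRect(l[m].astype(np.float32)*1000); print(i,m.sum(),r, np.median(q[m][:,2]),'bar',np.round(cv2.boxPoints(r),1).tolist())
    m=(abs(l[:,0]-x)<.035)&(abs(l[:,1]+.102)<.035)&(q[:,2]>.022)&(q[:,2]<.03); r=cv2.minEnclosingCircle(l[m].astype(np.float32)*1000); print('disc',r)
# rectified view: local frame, 4 px/mm at z=.056
E
```

```text
t 35.85 tcp [0.4885 0.0371 0.2658] loc [-0.0983 -0.1003] yaw 2.2 F [-0.1  0.2 -0.1] gap 0.0606 ff 0.0 q [ 0.57 -0.01 -0.68  1.79 -0.01  1.36 -1.65]
y edge
0 599 ((-78.9577865600586, -100.39857482910156), (14.109620094299316, 43.03800964355469), 44.278751373291016) 0.055932882334713885 bar [[-99.0, -89.9000015258789], [-69.0, -120.69999694824219], [-58.900001525878906, -110.9000015258789], [-88.9000015258789, -80.0999984741211]]
disc ((-79.02497863769531, -100.11064147949219), 22.953540802001953)
1 680 ((0.6530437469482422, -100.22576904296875), (14.137838363647461, 43.940826416015625), 82.16805267333984) 0.056041150829651165 bar [[-22.100000381469727, -104.19999694824219], [21.5, -110.19999694824219], [23.399999618530273, -96.19999694824219], [-20.100000381469727, -90.19999694824219]]
disc ((0.47120484709739685, -100.21479034423828), 23.10846519470215)
2 354 ((74.25269317626953, -94.5438003540039), (13.858975410461426, 26.41250228881836), 44.473018646240234) 0.05597757230518188 bar [[60.099998474121094, -90.0], [78.5999984741211, -108.80000305175781], [88.4000015258789, -99.0999984741211], [69.9000015258789, -80.30000305175781]]
disc ((79.35072326660156, -99.97639465332031), 22.48029136657715)
```

View pics/w4.png

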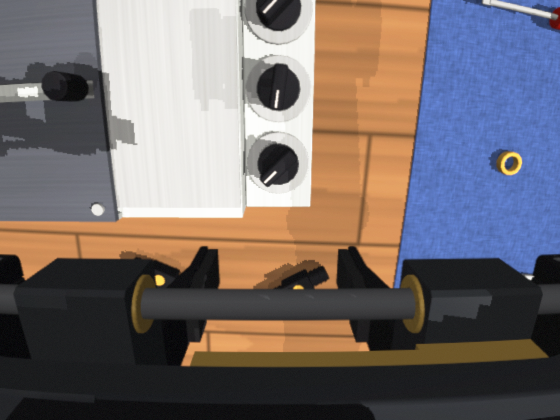

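```bash
python3 - <<'E'
from h import *
plan(W(-.079,-.1003),.13,136.4)
E
```

```text
t 35.9 tcp [0.4885 0.0374 0.2657] loc [-0.0983 -0.1001] yaw 2.2 F [ 0.9  0.3 -0.6] gap 0.061 ff 0.0 q [ 0.57 -0.01 -0.68  1.79 -0.    1.36 -1.65]
call 1 of 4 end shift [ 5.  0. 34.] spin -0.59
call 2 of 4 end shift [ 4.  3. 34.] spin -0.59
call 3 of 4 end shift [ 2.  4. 34.] spin -0.59
call 4 of 4 end shift [-1.  5. 34.] spin -0.59
```

Call:
move_arm(rows=[[[0.6,1,0,7,-0.12],[0.6,2,0,14,-0.24],[0.6,3,0,20,-0.36],[0.6,4,0,27,-0.48],[0.6,5,0,34,-0.59]]])

```text
t: 36.4
tool_pos: [0.4935, 0.0378, 0.2311]
orientation: [-0.001, 0.95, 0.312, -0.0]
ft_force: [-0.1, -0.8, -0.4]
finger_gap: 0.0359
finger_force: 0.0
```

Call:
move_arm(rows=[[[0.6,1,1,7,-0.12],[0.6,2,1,14,-0.24],[0.6,3,2,20,-0.36],[0.6,4,2,27,-0.48],[0.6,4,3,34,-0.59]]])

```text
t: 36.9
tool_pos: [0.4985, 0.0379, 0.1971]
orientation: [-0.001, 0.818, 0.575, 0.0]
ft_force: [-0.4, 0.0, 1.0]
finger_gap: 0.0345
finger_force: 0.0
```

Call:
move_arm(rows=[[[0.6,0,1,7,-0.12],[0.6,1,2,14,-0.24],[0.6,1,3,20,-0.36],[0.6,2,4,27,-0.48],[0.6,2,4,34,-0.59]]])

```text
t: 37.4
tool_pos: [0.503, 0.0384, 0.1632]
orientation: [-0.001, 0.616, 0.788, 0.001]
ft_force: [0.0, 0.8, -0.3]
finger_gap: 0.0346
finger_force: 0.0
```

Call:
move_arm(rows=[[[0.6,0,1,7,-0.12],[0.6,0,2,14,-0.24],[0.6,0,3,20,-0.36],[0.6,0,4,27,-0.48],[0.6,-1,5,34,-0.59]]])

```text
t: 37.9
tool_pos: [0.508, 0.0387, 0.1292]
orientation: [-0.0, 0.36, 0.933, 0.001]
ft_force: [-0.2, 1.7, 1.1]
finger_gap: 0.0346
finger_force: 0.0
```

Call:
move_arm(rows=[[[0.6,0,0,0,0],[0.6,0,0,0,0],[0.6,0,0,0,0]]])

```text
t: 38.2
tool_pos: [0.5079, 0.0375, 0.13]
orientation: [0.0, 0.364, 0.931, 0.0]
ft_force: [-0.4, -0.8, -0.5]
finger_gap: 0.0347
finger_force: 0.0
```

```bash
python3 - <<'E'
from h import *
go('k0',W(-.079,-.1003),.056,136.4)
E
```

```text
t 38.2 tcp [0.5079 0.0375 0.13  ] loc [-0.0789 -0.1006] yaw 137.3 F [-0.4 -0.8 -0.5] gap 0.0347 ff 0.0 q [ 0.61  0.19 -0.8   1.92  0.15  1.1   0.58]
k0 shift [ 0.3  0.1 74. ] spin 0.015
```

Call:
move_arm(rows=[[[0.6,0,0,40,0.015],[0.6,0,0,74,0.015],[0.6,0,0,74,0.015],[0.95,0,0,74,0.015],[0.95,0,0,74,0.015]]])

```text
t: 38.7
tool_pos: [0.5081, 0.037, 0.0571]
orientation: [0.001, 0.371, 0.929, 0.0]
ft_force: [0.4, -0.0, -0.3]
finger_gap: 0.0258
finger_force: 0.0
```

Call:
move_arm(rows=[[[0.95,0,0,0,0],[0.95,0,0,0,0],[0.95,0,0,0,0]]])

```text
t: 39.0
tool_pos: [0.5085, 0.0372, 0.0569]
orientation: [0.001, 0.371, 0.929, 0.0]
ft_force: [0.4, 1.1, 3.7]
finger_gap: 0.0137
finger_force: 30.0
```

```bash
python3 - <<'E'
from h import *
go('k0',W(-.079,-.1003),.056,136.4-80.2)
E
```

```text
t 39.0 tcp [0.5085 0.0372 0.0569] loc [-0.0783 -0.101 ] yaw 136.5 F [0.4 1.1 3.7] gap 0.0137 ff 30.0 q [ 0.56  0.3  -0.77  1.98  0.25  0.96  0.49]
k0 shift [ 1.  -0.   0.9] spin 1.401
```

Call:
move_arm(rows=[[[0.95,0,0,0,0.14],[0.95,0,0,0,0.28],[0.95,0,0,0,0.42],[0.95,0,0,0,0.56],[0.95,0,0,0,0.7]]])

```text
t: 39.5
tool_pos: [0.508, 0.0369, 0.0569]
orientation: [0.001, 0.669, 0.743, 0.0]
ft_force: [-0.5, 0.7, 6.0]
finger_gap: 0.0137
finger_force: 30.0
```

Call:
move_arm(rows=[[[0.95,0,0,0,0.14],[0.95,0,0,0,0.28],[0.95,0,0,0,0.42],[0.95,0,0,0,0.56],[0.95,0,0,0,0.65]]])

```text
t: 40.0
tool_pos: [0.5075, 0.037, 0.0569]
orientation: [0.0, 0.871, 0.491, -0.0]
ft_force: [-1.3, 0.5, 7.0]
finger_gap: 0.0139
finger_force: 30.0
```

```bash
python3 - <<'E'
from h import *
s,_,_=st(); print(s['torque'])
E
```

```text
t 40.0 tcp [0.5075 0.037  0.0569] loc [-0.0793 -0.1011] yaw 58.9 F [-1.3  0.5  7. ] gap 0.0139 ff 30.0 q [ 0.38  0.25 -0.56  1.99  0.17  0.95 -0.8 ]
[0.12905085 0.61596387 0.06721571]
```

Small steps to find the stop by its torque.

Call:
move_arm(rows=[[[0.95,0,0,0,0.05],[0.95,0,0,0,0.05],[0.95,0,0,0,0.05]]])

```text
t: 40.3
tool_pos: [0.5075, 0.0371, 0.0569]
orientation: [0.0, 0.882, 0.471, -0.0]
ft_force: [-2.5, -0.1, 7.0]
finger_gap: 0.0141
finger_force: 30.0
```

```bash
python3 - <<'E'
from h import *
s,_,_=st(); print(s['torque'])
E
```

```text
t 40.3 tcp [0.5075 0.0371 0.0569] loc [-0.0793 -0.101 ] yaw 56.3 F [-2.5 -0.1  7. ] gap 0.0141 ff 30.0 q [ 0.38  0.25 -0.55  1.99  0.16  0.95 -0.85]
[0.13097141 0.57771237 0.02135544]
```

Call:
move_arm(rows=[[[0.95,0,0,0,0.05],[0.95,0,0,0,0.08],[0.95,0,0,0,0.08]]])

```text
t: 40.6
tool_pos: [0.5074, 0.0369, 0.0569]
orientation: [0.001, 0.9, 0.437, -0.0]
ft_force: [-2.8, -0.5, 7.5]
finger_gap: 0.0147
finger_force: 30.0
```

```bash
python3 - <<'E'
from h import *
s,_,_=st(); print(s['torque'])
E
```

```text
t 40.6 tcp [0.5074 0.0369 0.0569] loc [-0.0794 -0.1012] yaw 51.8 F [-2.8 -0.5  7.5] gap 0.0147 ff 30.0 q [ 0.37  0.25 -0.54  1.99  0.16  0.95 -0.92]
[-0.06454472  0.55500183  0.81520135]
```

Call:
move_arm(rows=[[[0.6,0,0,0,0],[0.6,0,0,0,0],[0.6,0,0,0,0],[0.6,0,0,-35,0],[0.6,0,0,-74,0]]])

```text
t: 41.1
tool_pos: [0.5058, 0.0366, 0.129]
orientation: [-0.001, 0.9, 0.436, -0.002]
ft_force: [1.1, -0.1, 0.9]
finger_gap: 0.0338
finger_force: 0.0
```

```bash
python3 - <<'E'
from h import *
plan(W(.0006,-.1002),.13,174.2)
E
```

```text
t 41.1 tcp [0.5058 0.0366 0.129 ] loc [-0.081  -0.1014] yaw 51.7 F [ 1.1 -0.1  0.9] gap 0.0338 ff 0.0 q [ 0.4   0.15 -0.56  1.92  0.09  1.09 -0.87]
call 1 of 3 end shift [18. 20. -0.] spin -0.71
call 2 of 3 end shift [ 0. 27. -0.] spin -0.71
call 3 of 3 end shift [-18.  21.  -0.] spin -0.71
```

Call:
move_arm(rows=[[[0.6,4,4,0,-0.14],[0.6,7,8,0,-0.28],[0.6,11,12,0,-0.43],[0.6,14,16,0,-0.57],[0.6,18,20,0,-0.71]]])

```text
t: 41.6
tool_pos: [0.5343, 0.0382, 0.1295]
orientation: [-0.0, 0.691, 0.723, -0.0]
ft_force: [1.9, 0.0, -0.5]
finger_gap: 0.0346
finger_force: 0.0
```

Call:
move_arm(rows=[[[0.6,0,5,0,-0.14],[0.6,0,11,0,-0.28],[0.6,0,16,0,-0.43],[0.6,0,22,0,-0.57],[0.6,0,27,0,-0.71]]])

```text
t: 42.1
tool_pos: [0.5614, 0.0394, 0.1295]
orientation: [-0.0, 0.396, 0.918, -0.0]
ft_force: [-0.2, -0.7, 0.1]
finger_gap: 0.0347
finger_force: 0.0
```

Call:
move_arm(rows=[[[0.6,-4,4,0,-0.14],[0.6,-7,8,0,-0.28],[0.6,-11,12,0,-0.43],[0.6,-14,16,0,-0.57],[0.6,-18,21,0,-0.71]]])

```text
t: 42.6
tool_pos: [0.5889, 0.0405, 0.1294]
orientation: [-0.0, 0.052, 0.999, -0.0]
ft_force: [0.4, -0.0, -0.4]
finger_gap: 0.0349
finger_force: 0.0
```

Call:
move_arm(rows=[[[0.6,0,0,0,0],[0.6,0,0,0,0],[0.6,0,0,0,0]]])

```text
t: 42.9
tool_pos: [0.5885, 0.0407, 0.1296]
orientation: [-0.0, 0.056, 0.998, -0.0]
ft_force: [0.6, 0.4, 0.3]
finger_gap: 0.0349
finger_force: 0.0
```

```bash
python3 - <<'E'
from h import *
go('k1',W(.0006,-.1002),.056,174.2)
E
```

```text
t 42.9 tcp [0.5885 0.0407 0.1296] loc [ 0.0018 -0.1003] yaw 173.6 F [0.6 0.4 0.3] gap 0.0349 ff 0.0 q [ 0.55  0.39 -0.81  1.72  0.31  1.16  1.12]
k1 shift [ 1.2 -0.1 73.6] spin -0.011
```

Call:
move_arm(rows=[[[0.6,1,0,40,0],[0.6,1,0,73,0],[0.6,1,0,73,0],[0.95,1,0,73,0],[0.95,1,0,73,0]]])

```text
t: 43.4
tool_pos: [0.5886, 0.0411, 0.0583]
orientation: [0.001, 0.055, 0.998, -0.0]
ft_force: [-0.6, 0.4, -0.2]
finger_gap: 0.0259
finger_force: 0.0
```

Call:
move_arm(rows=[[[0.95,0,0,0,0],[0.95,0,0,0,0],[0.95,0,0,0,0]]])

```text
t: 43.7
tool_pos: [0.5886, 0.0406, 0.0581]
orientation: [0.001, 0.055, 0.998, -0.0]
ft_force: [-0.3, -1.6, 5.9]
finger_gap: 0.0137
finger_force: 30.0
```

Call:
move_arm(rows=[[[0.95,0,0,0,0.14],[0.95,0,0,0,0.28],[0.95,0,0,0,0.42],[0.95,0,0,0,0.56],[0.95,0,0,0,0.7]]])

```text
t: 44.2
tool_pos: [0.5884, 0.0402, 0.0581]
orientation: [0.001, 0.397, 0.918, -0.001]
ft_force: [-1.8, -1.7, 7.4]
finger_gap: 0.0135
finger_force: 30.0
```

Call:
move_arm(rows=[[[0.95,0,0,0,0.14],[0.95,0,0,0,0.28],[0.95,0,0,0,0.42],[0.95,0,0,0,0.56],[0.95,0,0,0,0.7]]])

```text
t: 44.7
tool_pos: [0.588, 0.04, 0.0581]
orientation: [0.001, 0.687, 0.726, -0.001]
ft_force: [-2.4, -1.6, 7.8]
finger_gap: 0.014
finger_force: 30.0
```

Call:
move_arm(rows=[[[0.95,0,0,0,0.14],[0.95,0,0,0,0.28],[0.95,0,0,0,0.42],[0.95,0,0,0,0.56],[0.95,0,0,0,0.65]]])

```text
t: 45.2
tool_pos: [0.5876, 0.0401, 0.0581]
orientation: [0.001, 0.883, 0.469, -0.001]
ft_force: [-4.2, -1.5, 9.1]
finger_gap: 0.0137
finger_force: 30.0
```

```bash
python3 - <<'E'
from h import *
s,_,_=st(); print(s['torque'])
E
```

```text
t 45.2 tcp [0.5876 0.0401 0.0581] loc [ 0.0008 -0.1009] yaw 56.0 F [-4.2 -1.5  9.1] gap 0.0137 ff 30.0 q [ 0.21  0.39 -0.39  1.79  0.17  1.   -0.84]
[-0.44068882  0.92160022  0.06101031]
```

Call:
move_arm(rows=[[[0.95,0,0,0,0.06],[0.95,0,0,0,0.1],[0.95,0,0,0,0.1]]])

```text
t: 45.5
tool_pos: [0.5877, 0.0403, 0.058]
orientation: [0.001, 0.904, 0.427, -0.001]
ft_force: [-3.7, -2.4, 8.2]
finger_gap: 0.0149
finger_force: 30.9
```

```bash
python3 - <<'E'
from h import *
s,_,_=st(); print(s['torque'])
E
```

```text
t 45.5 tcp [0.5877 0.0403 0.058 ] loc [ 0.001  -0.1007] yaw 50.6 F [-3.7 -2.4  8.2] gap 0.0149 ff 30.9 q [ 0.2   0.38 -0.37  1.79  0.17  0.99 -0.93]
[-0.48674791  0.69286132  0.63998822]
```

Stop reached (yaw torque rose, fingers wedged 4° past). On to knob 2.

Call:
move_arm(rows=[[[0.6,0,0,0,0],[0.6,0,0,0,0],[0.6,0,0,0,0],[0.6,0,0,-35,0],[0.6,0,0,-74,0]]])

```text
t: 46.0
tool_pos: [0.5864, 0.041, 0.1296]
orientation: [-0.001, 0.904, 0.427, -0.002]
ft_force: [0.8, 0.1, -0.6]
finger_gap: 0.0343
finger_force: 0.0
```

```bash
python3 - <<'E'
from h import *
plan(W(.080,-.1002),.13,136.6)
E
```

```text
t 46.0 tcp [0.5864 0.041  0.1296] loc [-0.0003 -0.1   ] yaw 50.5 F [ 0.8  0.1 -0.6] gap 0.0343 ff 0.0 q [ 0.22  0.3  -0.39  1.74  0.12  1.13 -0.9 ]
call 1 of 3 end shift [18. 20. -0.] spin -0.5
call 2 of 3 end shift [ 6. 26. -0.] spin -0.5
call 3 of 3 end shift [-7. 26. -0.] spin -0.5
```

Call:
move_arm(rows=[[[0.6,4,4,0,-0.1],[0.6,7,8,0,-0.2],[0.6,11,12,0,-0.3],[0.6,14,16,0,-0.4],[0.6,18,20,0,-0.5]]])

```text
t: 46.5
tool_pos: [0.6149, 0.0422, 0.1305]
orientation: [-0.0, 0.769, 0.639, -0.0]
ft_force: [1.0, -0.3, 0.3]
finger_gap: 0.0346
finger_force: 0.0
```

Call:
move_arm(rows=[[[0.6,1,5,0,-0.1],[0.6,2,10,0,-0.2],[0.6,4,16,0,-0.3],[0.6,5,21,0,-0.4],[0.6,6,26,0,-0.5]]])

```text
t: 47.0
tool_pos: [0.6416, 0.0433, 0.1305]
orientation: [-0.0, 0.587, 0.809, -0.0]
ft_force: [0.6, -0.4, -0.8]
finger_gap: 0.035
finger_force: 0.0
```

Call:
move_arm(rows=[[[0.6,-1,5,0,-0.1],[0.6,-3,10,0,-0.2],[0.6,-4,16,0,-0.3],[0.6,-6,21,0,-0.4],[0.6,-7,26,0,-0.5]]])

```text
t: 47.5
tool_pos: [0.6686, 0.0443, 0.1304]
orientation: [-0.0, 0.369, 0.929, 0.0]
ft_force: [-0.2, 0.4, -0.3]
finger_gap: 0.0348
finger_force: 0.0
```

Call:
move_arm(rows=[[[0.6,0,0,0,0],[0.6,0,0,0,0],[0.6,0,0,0,0]]])

```text
t: 47.8
tool_pos: [0.6681, 0.0444, 0.1306]
orientation: [-0.0, 0.372, 0.928, -0.0]
ft_force: [0.4, 0.1, 0.4]
finger_gap: 0.0348
finger_force: 0.0
```

```bash
python3 - <<'E'
from h import *
go('k2',W(.080,-.1002),.056,136.6)
E
```

```text
t 47.8 tcp [0.6681 0.0444 0.1306] loc [ 0.0814 -0.0995] yaw 136.4 F [0.4 0.1 0.4] gap 0.0348 ff 0.0 q [ 0.34  0.51 -0.6   1.52  0.3   1.21  0.5 ]
k2 shift [ 0.5 -1.5 74.6] spin -0.004
```

Call:
move_arm(rows=[[[0.6,0.5,-1.5,40,0],[0.6,0.5,-1.5,74,0],[0.6,0.5,-1.5,74,0],[0.95,0.5,-1.5,74,0],[0.95,0.5,-1.5,74,0]]])

```text
t: 48.3
tool_pos: [0.6674, 0.0439, 0.058]
orientation: [0.0, 0.371, 0.929, 0.0]
ft_force: [0.1, 0.4, -0.2]
finger_gap: 0.0256
finger_force: 0.0
```

Call:
move_arm(rows=[[[0.95,0,0,0,0],[0.95,0,0,0,0],[0.95,0,0,0,0]]])

```text
t: 48.6
tool_pos: [0.6675, 0.0438, 0.0579]
orientation: [0.001, 0.371, 0.929, 0.0]
ft_force: [-0.7, 0.6, 3.8]
finger_gap: 0.0137
finger_force: 30.0
```

Call:
move_arm(rows=[[[0.95,0,0,0,0.14],[0.95,0,0,0,0.28],[0.95,0,0,0,0.42],[0.95,0,0,0,0.56],[0.95,0,0,0,0.7]]])

```text
t: 49.1
tool_pos: [0.6678, 0.0439, 0.0579]
orientation: [0.001, 0.669, 0.743, 0.001]
ft_force: [-0.2, 1.4, 2.9]
finger_gap: 0.0137
finger_force: 30.0
```

Call:
move_arm(rows=[[[0.95,0,0,0,0.14],[0.95,0,0,0,0.28],[0.95,0,0,0,0.42],[0.95,0,0,0,0.56],[0.95,0,0,0,0.68]]])

```text
t: 49.6
tool_pos: [0.668, 0.0439, 0.0579]
orientation: [0.001, 0.878, 0.478, 0.001]
ft_force: [1.2, 0.2, 1.3]
finger_gap: 0.0139
finger_force: 30.0
```

Call:
move_arm(rows=[[[0.95,0,0,0,0.06],[0.95,0,0,0,0.11],[0.95,0,0,0,0.11]]])

```text
t: 49.9
tool_pos: [0.6681, 0.0439, 0.0579]
orientation: [0.001, 0.902, 0.432, 0.001]
ft_force: [1.9, 0.5, 3.3]
finger_gap: 0.0146
finger_force: 30.0
```

```bash
python3 - <<'E'
from h import *
s,_,_=st(); print(s['torque'])
E
```

```text
t 49.9 tcp [0.6681 0.0439 0.0579] loc [ 0.0814 -0.1   ] yaw 51.2 F [1.9 0.5 3.3] gap 0.0146 ff 30.0 q [ 0.12  0.52 -0.29  1.59  0.17  1.05 -0.9 ]
[-0.11678319 -0.34328824  0.85011676]
```

Stop reached. Release, rise, and back off so that the cameras see everything.

Call:
move_arm(rows=[[[0.6,0,0,0,0],[0.6,0,0,0,0],[0.6,0,0,0,0],[0.6,0,0,-35,0],[0.6,0,0,-84,0]]])

```text
t: 50.4
tool_pos: [0.664, 0.0431, 0.1375]
orientation: [-0.002, 0.902, 0.431, -0.004]
ft_force: [1.3, 0.6, 0.9]
finger_gap: 0.034
finger_force: 0.0
```

Call:
move_arm(rows=[[[0.6,-30,30,-40,0],[0.6,-60,60,-80,0],[0.6,-95,85,-100,0],[0.6,-130,110,-100,0],[0.6,-165,135,-100,0]]])

```text
t: 50.9
tool_pos: [0.6687, -0.1714, 0.2427]
orientation: [0.001, 0.902, 0.431, 0.001]
ft_force: [0.4, 1.5, 0.0]
finger_gap: 0.0348
finger_force: 0.0
```

Call:
move_arm(rows=[[[0.6,-35,25,0,0],[0.6,-70,50,0,0],[0.6,-105,75,0,0],[0.6,-105,75,0,0],[0.6,-105,75,0,0]]])

```text
t: 51.4
tool_pos: [0.6598, -0.3002, 0.2397]
orientation: [-0.001, 0.903, 0.43, -0.001]
ft_force: [0.2, 1.4, -0.5]
finger_gap: 0.0348
finger_force: 0.0
```

```bash
python3 - <<'E'
from h import *
st(); p,d,c=snap('top'); X=cloud(c,d)
cv2.imwrite('pics/t5.png',np.hstack([cv2.resize(p[118:258,100:275,::-1],None,fx=3,fy=3,interpolation=cv2.INTER_CUBIC)]))
q=X.reshape(-1,3); l=(q[:,:2]-CT)@np.array([[np.cos(CY),-np.sin(CY)],[np.sin(CY),np.cos(CY)]])
for i,x in enumerate((-.08,0,.08)):
    m=(abs(l[:,0]-x)<.035)&(abs(l[:,1]+.1)<.035)&(q[:,2]>.048)&(q[:,2]<.068)
    r=cv2.minAreaRect(l[m].astype(np.float32)*1000); print(i,m.sum(),r)
m=(abs(l[:,0])<.03)&(abs(l[:,1]-.08)<.03)&(q[:,2]>.11)&(q[:,2]<.13); print('handle',l[m].mean(0))
m=(abs(l[:,0])<.1)&(l[:,1]>-.03)&(l[:,1]<.04); print('shutter z',np.percentile(q[m][:,2],[5,50,95]))
print(valves('top'))
E
```

```text
t 51.4 tcp [ 0.6598 -0.3002  0.2397] loc [ 0.0607 -0.4436] yaw 50.9 F [ 0.2  1.4 -0.5] gap 0.0348 ff 0.0 q [ 0.51  0.49 -0.18  1.24  0.09  1.42 -0.34]
0 102 ((-78.80258178710938, -101.142333984375), (43.000762939453125, 14.442034721374512), 53.845088958740234)
1 100 ((0.7176632881164551, -101.32439422607422), (43.66495895385742, 14.398791313171387), 53.9643440246582)
2 97 ((81.1123275756836, -101.0190658569336), (43.854251861572266, 14.590062141418457), 55.435237884521484)
handle [0.00071219 0.08040721]
shutter z [0.05348139 0.0574971  0.06159851]
[]
```

View pics/t5.png

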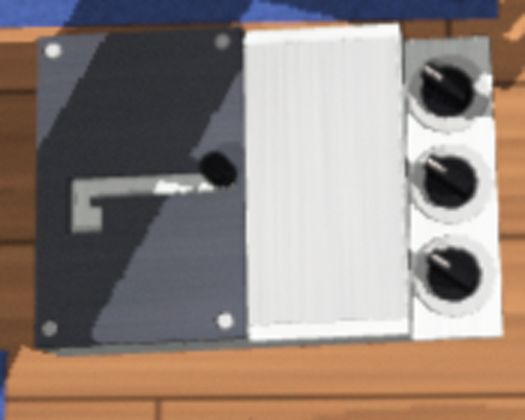

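```bash
python3 -c "
from station import order
print(order.hand_in())"
```

```text
the job is handed in; nothing more can be done
None
```

The job is handed in at about 51 s of the 210 s: four valve bodies were seen lying in the well before closing, the shutter is fully shut over them, and all three bolt knobs are at their clockwise end stops.

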